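Sift the tumbling media out of the parts baskets and hang the baskets to drip

TASK

Two sieve baskets have come out of the tumbler with gears and clay tumbling media in them, and a few pieces of media have spilled on the bench. Shake each basket over the grey tub until all its media have dropped through the floor into the tub and only its gears are left in it, then hook it on the drip rail at the open end and slide it along under the lip, so that in the end one basket hangs still at each of the two marks. Put the spilled media, and any that stray, in the tub too.

Things in the scene. Friction and masses are not known exactly. Their poses are not given: they have to be found in the camera images.
- basket_a: steel sieve basket, 122 mm in x, 176 in y (185 over the arch's feet): 4 mm floor with 2 x 3 holes 38 x 40 mm between bars 16 and 17 mm wide, wire walls 48 mm high, 0.42 kg; a flat-bar arch spans it in y, its hook's top 168 mm up. Starts with 1 or 2 gears and up to 3 media, which lie flat on the bars and slide off into the holes when shaken hard: carry it steadily. Origin: centre of the underside
- basket_b: a second basket, the same as basket_a in every way
- media_tub: grey plastic tote, open on top, 180 mm in x by 250 mm in y, 70 mm high (rim bead 7 mm wider all round), walls and floor 4 mm, 0.9 kg, loose. Origin: centre of the underside
- drip_station: fixed grey-painted steel station: drip tray 600 mm long in y, 20 mm high, x -65 to +100 mm; splash back at x = +88; round steel rail 12 mm thick at x = 0, z = 203, from y = -270 to +270 mm. From y = -300 to +95 the splash back folds forward over the rail as a lip (to x = -4, underside 18 mm, top 22 mm above the rail's axis). Origin: under the middle of the rail, on the table
- loading_place (a point): point on the rail's axis, station y = +180 mm, middle of the open length (+95 to +270 mm), the only place where a hook can be put on from above; under the lip a hanging hook slides freely but cannot be lifted on or off. Axes as the station's
- far_mark (a point): point on the rail's axis under the mark farther from the open length (station y = -190 mm); the mark is a dark line across the lip with a small dark tab, 12 mm wide, upright at its front edge. Axes as the station's
- near_mark (a point): the same for the other mark (station y = +10 mm)
- hook_a (a point): point in the hook of basket_a where the rail's axis lies when it hangs: basket x = 0, y = 0, z = 158 mm. The hook is a J of 4 mm flat bar, 40 mm wide in y: shank on the -x side, crown over the top (its inside 6 mm, its outside 10 mm above this point), tip on the +x side down to 10 mm below this point; 20 mm clear between shank and tip; its mouth opens downward
- grip_a (a point): centre of the black grip block of basket_a, which sticks out to -x from the top of the arch: 18 mm wide in y, 40 mm long in x, 26 mm high; centre at basket x = -44, y = 0, z = 151 mm. Take it from above with the fingers on its y faces; it is off the centre of mass, so grip firmly
- hook_b (a point): the same point in the hook of basket_b
- grip_b (a point): the same for the grip block of basket_b
- gear_a1: printed spur gear, 56 mm across, 15 mm thick over its hub, 0.04 kg, lies in basket_a; too large for the holes. Origin: centre of the underside
- gear_a2: printed spur gear, 60 mm across, 16 mm thick over its hub, 0.04 kg, lies in basket_a; too large for the holes. Origin: centre of the underside (may be absent)
- gear_b1: printed spur gear, 56 mm across, 15 mm thick over its hub, 0.04 kg, lies in basket_b; too large for the holes. Origin: centre of the underside
- gear_b2: printed spur gear, 60 mm across, 16 mm thick over its hub, 0.04 kg, lies in basket_b; too large for the holes. Origin: centre of the underside (may be absent)
- media_a1: tumbling medium: plain fired-clay cylinder 26 mm in diameter, 16 mm long, 20 g, slippery, lies flat in basket_a at the start. Origin: centre of one flat end, own z along the axis into the piece (may be absent)
- media_a2: tumbling medium: plain fired-clay cylinder 26 mm in diameter, 16 mm long, 20 g, slippery, lies flat in basket_a at the start. Origin: centre of one flat end, own z along the axis into the piece (may be absent)
- media_a3: tumbling medium: plain fired-clay cylinder 26 mm in diameter, 16 mm long, 20 g, slippery, lies flat in basket_a at the start. Origin: centre of one flat end, own z along the axis into the piece (may be absent)
- media_b1: tumbling medium: plain fired-clay cylinder 26 mm in diameter, 16 mm long, 20 g, slippery, lies flat in basket_b at the start. Origin: centre of one flat end, own z along the axis into the piece (may be absent)
- media_b2: tumbling medium: plain fired-clay cylinder 26 mm in diameter, 16 mm long, 20 g, slippery, lies flat in basket_b at the start. Origin: centre of one flat end, own z along the axis into the piece (may be absent)
- media_b3: tumbling medium: plain fired-clay cylinder 26 mm in diameter, 16 mm long, 20 g, slippery, lies flat in basket_b at the start. Origin: centre of one flat end, own z along the axis into the piece (may be absent)
- media_s1: a piece of the same media, spilled on the bench at the start, lying flat. Origin: centre of one flat end, own z along the axis into the piece (may be absent)
- media_s2: a piece of the same media, spilled on the bench at the start, lying flat. Origin: centre of one flat end, own z along the axis into the piece (may be absent)
- media_s3: a piece of the same media, spilled on the bench at the start, lying flat. Origin: centre of one flat end, own z along the axis into the piece (may be absent)
There are look-alikes about, which are no part of the job. What is shaped like the gear_a2 but pink is not meant.

How it is judged:
By the outcome, as a careful person would: the job done as asked, in the order asked, and still so for the second after the job is handed in, with the robot touching nothing.
Of media_s1, media_s2, media_s3 only 2 to 3 are there at a start; the rules pass over those that are not, and their reading is None.
Of media_a1, media_a2, media_a3, media_b1, media_b2, media_b3 only 4 to 6 are there at a start; the rules pass over those that are not, and their reading is None.
Of gear_a2, gear_b2 only 1 to 2 are there at a start; the rules pass over those that are not, and their reading is None.
At some moment in a run one of media_tub, basket_a, basket_b may be knocked a few centimetres aside while the robot is not near it.
It also fails if it takes over 210 s, if anything falls off the work surface, if the arm or the gripper's body presses on something with over 40 N, if the wrist force passes 120 N, or if a joint passes its speed limit or range.

ROBOT

A 6-joint arm with a two-finger parallel gripper is mounted at the origin on a cart in front of the work surface, level with it; the furniture and walls round the work are solid. World frame = base frame: x ahead of the robot, y to its left, z up, the work surface at z = 0. Lengths are in mm, angles in rad, forces in N, time in s.
With the tool pointing down it reaches from about 325 to 850 mm from the base axis. Payload 4.4 kg.
Tool frame: the origin (TCP) lies at the very end of the fingers, on their centre line; the grasp point (between the pads) lies 19 mm behind it; z points along the fingers, y is the line along which they close (so a half turn about z gives the same grasp; the last joint's range is limited). The gripper opens to 94 mm and grips with 3 to 60 N. Pads are 16 mm wide; open, the fingers measure 119 mm over their backs; the gripper's body (75 mm by 177 mm) begins 78 mm behind the grasp point.
Start: joints at [1.069, 0.207, 1.542, -0, 1.393, -0.15], TCP at [198.148, 539.782, 205.447] pointing down, gripper open.
Joint ranges: [-2.73, 2.73], [-0.86, 2.22], [0.23, 2.46], [-1.11, 4.25], [0.08, 2.63], [-2.82, 2.82]. Speed limits (rad/s): [2.79, 2.79, 3.14, 3.14, 3.14, 3.14].

INTERFACE

Orientations are given as a 3x3 rotation matrix whose columns are the frame's x, y, z axes.
In Python, from cell import sense, eyes, job_done gives the robot as it stands.
- The arm moves only by the tool drive_tool, never from a script. Its argument "motion" is a list of rows, each a list of 4 numbers: the shift along the tool's x, y, z in m, then the turn about the tool's z in degrees. In form: [[dx, dy, dz, spin], ...]. A call has 1 to 5 rows; each row shifts and turns the commanded pose from where the row before left it, along the tool's axes as they then stand; what a row does not reach is not made up. A row lasts 1/10 s, in which the tool goes at most 50 mm and 8.59 degrees, less where a joint would pass 70% of its speed; a pose out of reach is approached as far as the arm can. A call is refused whole if a number of a shift passes 0.05 or a number of a turn 8.59, either way. A call with a gripper value outside its range is refused whole. "gripper" is the closure in counts, from 0 (fully open) to 255 (shut), set as the call begins (left out, the last holds). The fingers move at their own pace and stop on an object; "force" is the grip in N (left out, the last holds). Time passes only in rows, so rows that do not move let the fingers close. It gives the time, the measured TCP pose, the force, the opening and the grip force at its end, in the units of the state.
- sense(): the state, without advancing time (a new reading comes with each control period).
- eyes.get_image(name): name is "scene" or "top"; returns the picture (480x640x3 uint8, red, green, blue); there is no depth.
- eyes.camera_params(name): a dict with "mtx" (3x3 intrinsics, pixels), "view" (4x4, takes a point from world to camera coordinates). Camera axes: x right, y down, z forward; pixel columns grow to the right and rows downward; lengths in mm; the calibration is good to about 2 mm. A picture is of the moment at which its call begins. camera_params takes no time and is no camera call.
- job_done(): hands the job in; it is judged then, once.
The state is a dict: "t": time; "joints": joint angles; "dq": joint speeds; "joint_efforts": joint torques, N m; "tcp_pos": TCP position; "eef_rot": TCP orientation; "force": force on the tool from outside, world axes, zero at the start; "wrist_torque": the same for the moment, N m; "opening": opening from 0.0 (shut) to 1.0 (fully open); "finger_force": force on a finger pad.
Only numpy, scipy, OpenCV 4.12 (cv2) and the standard library are available. Lean on these libraries where they do the work, as an engineer would, in place of code of your own. Each camera call takes 0.05 s, during which the arm holds its last target. There are 200 camera calls.

## Working session

There is one attempt and no reset: what is moved stays moved. The work goes in short steps, Python scripts to look and compute and a tool call to move; the robot and the scene stay as the last step left them, time stands still between calls to the robot, and variables do not carry over. Pictures are saved under pics/ and viewed, at most 14 in all, crops included, and the job is handed in when it is done.

Besides the shell and the picture viewer there is one more tool, called after "Call:" by a JSON object that holds its "method" and its "body", one argument or row to a line. drive_tool: Moves the arm, as the interface text tells. Its arguments: {"type":"object","properties":{"motion":{"type":"array"},"gripper":{"type":"number"},"force":{"type":"number"}},"required":["motion"]}

```bash
mkdir -p pics; cat > h.py <<'E'
import cv2,numpy as np
from cell import sense,eyes,job_done
def save(n,f,crop=None,s=1):
    im=eyes.get_image(n); 
    o=im if crop is None else im[crop[1]:crop[3],crop[0]:crop[2]]
    if s!=1:o=cv2.resize(o,None,fx=s,fy=s,interpolation=cv2.INTER_CUBIC)
    cv2.imwrite(f'pics/{f}.png',o[:,:,::-1]); return im
def ray(n,u,v,z):
    p=eyes.camera_params(n);K=np.array(p['mtx']);V=np.array(p['view'])
    R,t=V[:3,:3],V[:3,3];c=-R.T@t;d=R.T@np.linalg.inv(K)@np.array([u,v,1.])
    return c+d*(z-c[2])/d[2]
def proj(n,P):
    p=eyes.camera_params(n);V=np.array(p['view']);q=V[:3,:3]@np.array(P,float)+V[:3,3]
    q=np.array(p['mtx'])@q;return q[:2]/q[2]
def tri(a,b):
    # a,b: (name,u,v)
    A=[];B=[]
    for n,u,v in(a,b):
        p0=ray(n,u,v,0);d=ray(n,u,v,100)-p0;d/=np.linalg.norm(d)
        M=np.eye(3)-np.outer(d,d);A.append(M);B.append(M@p0)
    return np.linalg.lstsq(np.vstack(A),np.hstack(B),rcond=None)[0]
E
python3 - <<'E'
from h import *
a=save('top','top0');b=save('scene','scene0')
np.save('top0.npy',a);np.save('scene0.npy',b)
for n in('top','scene'):
    p=eyes.camera_params(n);V=np.array(p['view']);print(n,np.round(p['mtx'],1),np.round(-V[:3,:3].T@V[:3,3]),np.round(V[:3,:3],2))
s=sense();print(s)
E
```

```text
top [[599.2   0.  311.6]
 [  0.  599.2 231.3]
 [  0.    0.    1. ]] [ 377.   -4. 1519.] [[ 0.01 -1.   -0.  ]
 [-0.99 -0.01 -0.12]
 [ 0.12  0.   -0.99]]
scene [[440.6   0.  315.1]
 [  0.  440.6 235.3]
 [  0.    0.    1. ]] [ 158. -674.  978.] [[ 0.88 -0.47  0.01]
 [-0.34 -0.64 -0.69]
 [ 0.33  0.6  -0.73]]
{'t': 0.1, 'joints': array([ 1.06846603e+00,  2.07322157e-01,  1.54277956e+00,  3.73154165e-05,
        1.39348739e+00, -1.50530080e-01]), 'dq': array([ 0.00087709, -0.00231532, -0.00332864, -0.00054849, -0.00076391,
       -0.00041491]), 'joint_efforts': array([-6.49142385e-04, -3.71862710e+01, -2.82291466e+01,  7.00072339e-02,
        3.11651104e-02, -6.95604444e-05]), 'tcp_pos': array([197.8078309 , 539.1492594 , 204.42904014]), 'eef_rot': array([[-9.38751454e-01,  3.44593560e-01, -9.93421721e-04],
       [ 3.44594828e-01,  9.38749916e-01, -1.73212922e-03],
       [ 3.35693983e-04, -1.96836681e-03, -9.99998006e-01]]), 'force': array([ 0.15050559, -0.25088383,  0.04404668]), 'wrist_torque': array([ 0.01423355,  0.06787471, -0.01635113]), 'finger_force': 0.0, 'opening': 1.0031726855304623}
```

View pics/top0.png

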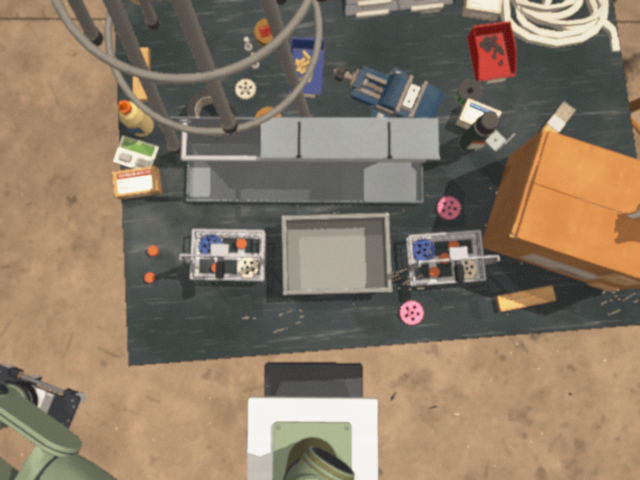

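View pics/scene0.png

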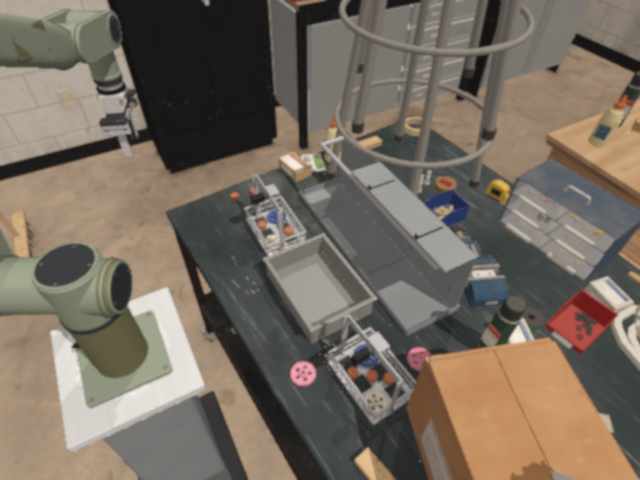

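Top view (x up, y left): baskets near (228,255) and (445,258), the tub at (336,254), the station at (305,165) with its open end to the left, and spilled media at (152,250) and (149,277). Next I'll measure these positions.

```bash
python3 - <<'E'
from h import *
a=np.load('top0.npy');b=np.load('scene0.npy')
h=cv2.cvtColor(a,cv2.COLOR_RGB2HSV)
m=((h[:,:,0]<12)&(h[:,:,1]>140)&(h[:,:,2]>110)).astype(np.uint8)
n,l,st,c=cv2.connectedComponentsWithStats(m)
for i in range(1,n):
    if 15<st[i,4]<2000: print(c[i].round(1),st[i],ray('top',*c[i],16).round(0))
for nm,p in dict(tubTL=(281,215),tubTR=(389,213),tubBR=(391,293),tubBL=(285,295)).items(): print(nm,ray('top',*p,70).round())
o=[cv2.resize(a[105:305,120:320],None,fx=3,fy=3,interpolation=2),]
cv2.imwrite('pics/c1.png',cv2.resize(a[110:300,175:440],None,fx=3,fy=3,interpolation=2)[:,:,::-1])
l=cv2.resize(a[215:295,175:275],None,fx=5,fy=5,interpolation=2);r=cv2.resize(a[215:295,395:505],None,fx=5,fy=5,interpolation=2)
r=r[:,:]; 
s1=cv2.resize(b[170:260,235:315],None,fx=5,fy=5,interpolation=2)
cv2.imwrite('pics/c2.png',cv2.resize(np.hstack([a[215:295,175:275],a[215:295,400:500]]),None,fx=4,fy=4,interpolation=2)[:,:,::-1])
cv2.imwrite('pics/c3.png',cv2.resize(np.hstack([b[170:290,230:320],b[310:430,315:415]]),None,fx=4,fy=4,interpolation=2)[:,:,::-1])
E
```

```text
[492.8  55.2] [ 472   22   44   59 1393] [1035. -470.   16.]
[264.5  30.8] [259  25  12  13 118] [1098.  131.   16.]
[123.7 106.5] [118 100  13  14 104] [889. 493.  16.]
[240.9 243.1] [236 239  11   9  84] [534. 180.  16.]
[453.4 243.7] [448 242  11   4  38] [ 537. -356.   16.]
[152.8 250.5] [148 246  11  10  86] [514. 402.  16.]
[443.6 255.2] [440 253   9   5  32] [ 508. -330.   16.]
[213.4 267.5] [211 264   5   8  32] [472. 248.  16.]
[433.9 271.6] [429 268  11   8  75] [ 466. -305.   16.]
[149.3 277.1] [144 272  11  11  92] [447. 408.  16.]
tubTL [598.  77.  70.]
tubTR [ 605. -187.   70.]
tubBR [ 411. -191.   70.]
tubBL [404.  64.  70.]
```

View pics/c1.png

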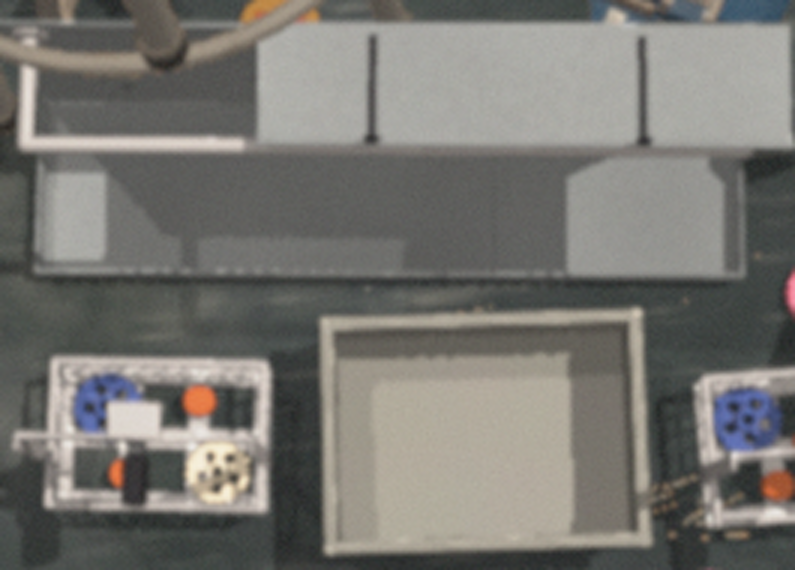

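View pics/c2.png

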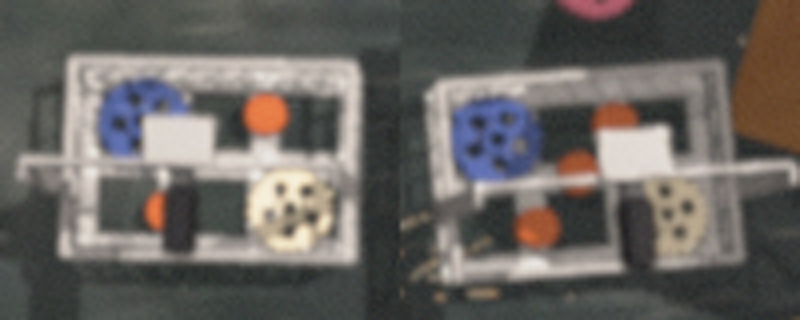

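View pics/c3.png

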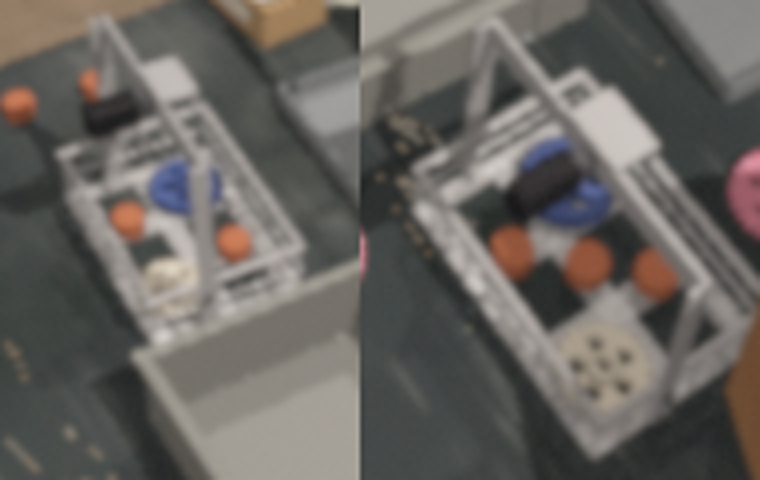

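Each basket holds two gears (blue and cream). The left one has 2 media and the right one 3, and two more are on the bench. Grip blocks are at about (220,269) and (459,273) in the top view, and (257,198) and (361,356) in the scene view.

```bash
python3 - <<'E'
from h import *
a=np.load('top0.npy');b=np.load('scene0.npy')
def blk(im,x0,y0,x1,y1):
    g=im[y0:y1,x0:x1].max(2)<52
    n,l,st,c=cv2.connectedComponentsWithStats(g.astype(np.uint8)); 
    return [(c[i]+[x0,y0],st[i,4],st[i,2:4]) for i in range(1,n) if st[i,4]>25]
print(blk(a,210,255,230,285),blk(a,450,260,470,285));print(blk(b,248,188,268,206),blk(b,348,340,375,368))
for t,s in(((220,269),(257,198.3)),((459.5,273.2),(361.2,356.2))):print('grip',tri(('top',*t),('scene',*s)).round(1))
f=lambda p,o:(p[0]/4+o[0],p[1]/4+o[1])
for nm,o,ps in(('L',(175,215),[(68,57),(360,60),(357,258),(60,258)]),('R',(300,215),[(440,90),(725,62),(745,265),(450,280)])):
    P=np.array([ray('top',*f(p,o),48)[:2] for p in ps]);print(nm,P.round(),P.mean(0).round(1),'yaw',np.degrees([np.arctan2(*(P[1]-P[0])[::1]),np.arctan2(*(P[2]-P[3]))]).round(1))
g=lambda p:(p[0]/3+175,p[1]/3+110)
for p in((35,272),(745,275)):print('tray',ray('top',*g(p),20).round(1))
for p in((18,146),(245,146)):print('rail',ray('top',*g(p),203).round(1))
for p in((372,140),(644,140),(258,140),(793,146)):print('lip',ray('top',*g(p),224).round(1))
E
```

```text
[] [(array([456.88372093, 274.11627907]), np.int32(43), array([ 7, 19], dtype=int32))]
[(array([256.62295082, 199.54098361]), np.int32(61), array([14,  8], dtype=int32))] [(array([357.51908397, 359.48854962]), np.int32(131), array([22, 14], dtype=int32))]
grip [456.6 210.8 152.1]
grip [ 453.5 -335.   154.6]
L [[564. 298.]
 [564. 117.]
 [442. 117.]
 [440. 299.]] [502.6 207.7] yaw [-179.9  179.5]
R [[ 548. -241.]
 [ 567. -418.]
 [ 442. -427.]
 [ 431. -246.]] [ 497.  -332.9] yaw [173.9 176.6]
tray [641.1 319.8  20. ]
tray [ 643.1 -280.8   20. ]
rail [704.5 296.3 203. ]
rail [705.8 126.  203. ]
lip [705.8  30.3 224. ]
lip [ 707.3 -170.3  224. ]
lip [705.1 114.4 224. ]
lip [ 703.5 -280.   224. ]
```

Call:
{"method": "drive_tool", "body": {
  "motion": [
    [0, 0, 0, -8],
    [0, 0, 0, -8],
    [0, 0, 0, -4.1],
    [0, 0, 0, 0]
  ],
  "gripper": 0
}}

```text
t: 0.5
tcp_pos: [197.9, 539.4, 204.8]
eef_rot: [[-1.0, 0.001, -0.001], [0.001, 1.0, -0.001], [0.001, -0.001, -1.0]]
force: [0.8, -0.4, -0.1]
opening: 1.0
finger_force: 0.0
```

Call:
{"method": "drive_tool", "body": {
  "motion": [
    [-0.0217, -0.0275, 0, 0],
    [-0.0217, -0.0275, 0, 0],
    [-0.0217, -0.0275, 0, 0],
    [-0.0217, -0.0275, 0, 0],
    [-0.0217, -0.0275, 0, 0]
  ]
}}

```text
t: 1.0
tcp_pos: [307.0, 400.9, 205.2]
eef_rot: [[-1.0, 0.003, -0.0], [0.003, 1.0, -0.0], [0.0, -0.0, -1.0]]
force: [0.1, -0.2, 0.8]
opening: 1.0
finger_force: 0.0
```

Call:
{"method": "drive_tool", "body": {
  "motion": [
    [-0.0217, -0.0275, 0, 0],
    [-0.0217, -0.0275, 0, 0],
    [-0.0217, -0.0275, 0, 0],
    [-0.0217, -0.0275, 0, 0],
    [-0.0217, -0.0275, 0, 0]
  ]
}}

```text
t: 1.5
tcp_pos: [415.4, 263.3, 205.3]
eef_rot: [[-1.0, 0.003, -0.0], [0.003, 1.0, 0.0], [0.0, 0.0, -1.0]]
force: [-0.3, -0.1, -0.5]
opening: 1.002
finger_force: 0.0
```

Call:
{"method": "drive_tool", "body": {
  "motion": [
    [-0.0217, -0.0275, 0, 0],
    [-0.0217, -0.0275, 0, 0],
    [0, 0, 0, 0],
    [0, 0, 0, 0]
  ]
}}

```text
t: 1.9
tcp_pos: [458.1, 209.1, 205.1]
eef_rot: [[-1.0, 0.004, -0.001], [0.004, 1.0, 0.0], [0.001, 0.0, -1.0]]
force: [-0.7, 0.3, -0.7]
opening: 0.998
finger_force: 0.0
```

```bash
python3 - <<'E'
from h import *
print('box',[ (tri(('top',*t),('scene',*s)).round(), proj('top',tri(('top',*t),('scene',*s))).round(1)) for t,s in (((515,232),(425,352)),((543,135),(548,338)))])
a=save('top','t1');b=save('scene','s1')
s=sense();print(s['t'],s['tcp_pos'].round(1),s['eef_rot'].round(3).tolist())
for z in(0,50):print('bx',ray('top',487,245,z).round())
cv2.imwrite('pics/c4.png',cv2.resize(np.hstack([a[195:295,175:275],b[150:250,230:330]]),None,fx=4,fy=4,interpolation=2)[:,:,::-1])
E
```

```text
box [(array([ 530., -426.,  256.]), array([513. , 235.3])), (array([ 754., -504.,  242.]), array([542.9, 135.1]))]
2.0 [457.5 210.1 205.2] [[-1.0, 0.001, -0.001], [0.001, 1.0, 0.0], [0.001, 0.0, -1.0]]
bx [ 536. -445.    0.]
bx [ 531. -430.   50.]
```

View pics/c4.png

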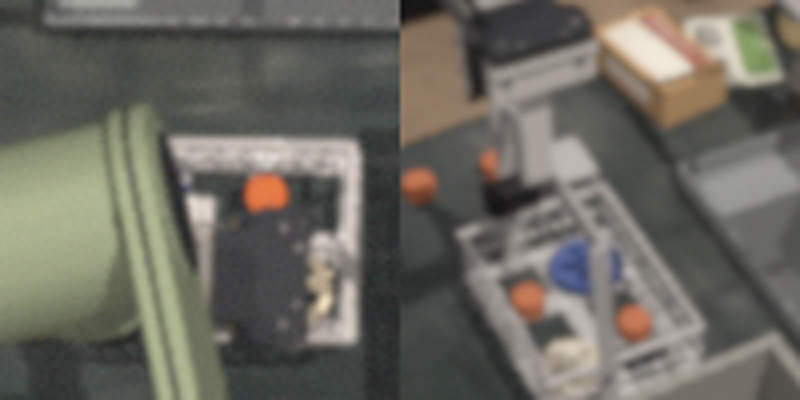

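The gripper sits centred over the block, so I'll descend, grip and lift.

Call:
{"method": "drive_tool", "body": {
  "motion": [
    [0, 0, 0.025, 0],
    [0, 0, 0.025, 0],
    [0, 0, 0.018, 0],
    [0, 0, 0.005, 0],
    [0, 0, 0, 0]
  ],
  "force": 60
}}

```text
t: 2.5
tcp_pos: [457.0, 210.2, 131.8]
eef_rot: [[-1.0, -0.0, -0.002], [-0.0, 1.0, -0.0], [0.002, -0.0, -1.0]]
force: [-0.1, 0.5, 0.5]
opening: 1.002
finger_force: 0.0
```

Call:
{"method": "drive_tool", "body": {
  "motion": [
    [0, 0, 0, 0],
    [0, 0, 0, 0],
    [0, 0, 0, 0],
    [0, 0, 0, 0],
    [0, 0, 0, 0]
  ],
  "gripper": 255
}}

```text
t: 3.0
tcp_pos: [458.5, 209.5, 132.8]
eef_rot: [[-1.0, 0.001, 0.001], [0.001, 1.0, 0.0], [-0.001, 0.0, -1.0]]
force: [0.0, -0.2, -0.7]
opening: 0.611
finger_force: 0.0
```

Call:
{"method": "drive_tool", "body": {
  "motion": [
    [0, 0, 0, 0],
    [0, 0, 0, 0],
    [0, 0, -0.003, 0],
    [0, 0, -0.006, 0],
    [0, 0, -0.01, 0]
  ]
}}

```text
t: 3.5
tcp_pos: [457.5, 209.8, 151.2]
eef_rot: [[-1.0, 0.001, -0.002], [0.001, 1.0, 0.0], [0.002, 0.0, -1.0]]
force: [3.8, 0.8, -6.5]
opening: 0.187
finger_force: 47.5
```

```bash
python3 - <<'E'
from h import *
a=save('top','t2');b=save('scene','s2')
s=sense();print(s['t'],s['tcp_pos'].round(1),s['force'].round(1),s['wrist_torque'].round(2),s['opening'],s['finger_force'])
# tub corners via grey mask
cv2.imwrite('pics/c5.png',cv2.resize(np.hstack([a[195:305,175:285],b[150:260,230:340]]),None,fx=3.5,fy=3.5,interpolation=2)[:,:,::-1])
E
```

```text
3.6 [458.3 209.5 152.2] [ 0.8  0.6 -6.1] [ 0.16 -0.07  0.01] 0.1850813359535685 59.86029803752899
```

View pics/c5.png

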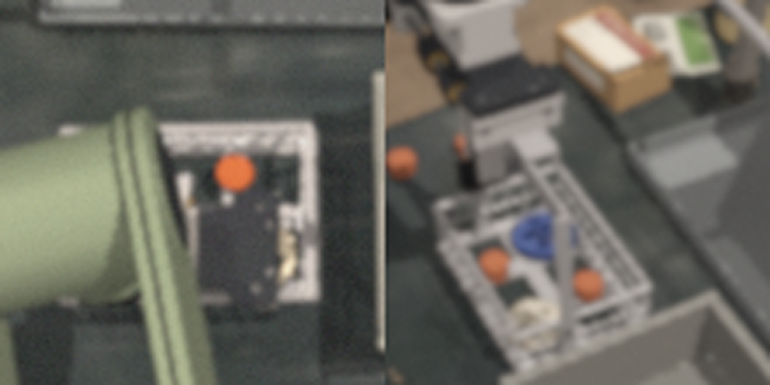

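The fingers closed late, so the basket has hardly lifted and the grip is too high. I'll regrip lower.

Call:
{"method": "drive_tool", "body": {
  "motion": [
    [0, 0, 0.005, 0],
    [0, 0, 0, 0],
    [0, 0, 0, 0],
    [0, 0, 0, 0],
    [0, 0, 0, 0]
  ],
  "gripper": 140
}}

```text
t: 4.1
tcp_pos: [458.5, 209.6, 146.6]
eef_rot: [[-1.0, 0.001, 0.0], [0.001, 1.0, 0.0], [-0.0, 0.0, -1.0]]
force: [0.2, -1.5, 0.2]
opening: 0.449
finger_force: 0.0
```

Call:
{"method": "drive_tool", "body": {
  "motion": [
    [0, 0, 0.014, 0],
    [0, 0, 0, 0],
    [0, 0, 0, 0]
  ]
}}

```text
t: 4.4
tcp_pos: [457.4, 209.3, 131.4]
eef_rot: [[-1.0, 0.001, -0.002], [0.001, 1.0, -0.001], [0.002, -0.001, -1.0]]
force: [0.3, -0.4, 0.2]
opening: 0.45
finger_force: 0.0
```

Call:
{"method": "drive_tool", "body": {
  "motion": [
    [0, 0, 0, 0],
    [0, 0, 0, 0],
    [0, 0, 0, 0],
    [0, 0, 0, 0],
    [0, 0, 0, 0]
  ],
  "gripper": 255
}}

```text
t: 4.9
tcp_pos: [458.4, 209.4, 132.7]
eef_rot: [[-1.0, 0.001, 0.001], [0.001, 1.0, -0.0], [-0.001, -0.0, -1.0]]
force: [-0.2, -0.6, 1.0]
opening: 0.189
finger_force: 59.9
```

Call:
{"method": "drive_tool", "body": {
  "motion": [
    [0, 0, 0, 0],
    [0, 0, 0, 0],
    [0, 0, 0, 0],
    [0, 0, 0, 0]
  ]
}}

```text
t: 5.3
tcp_pos: [458.5, 209.4, 132.7]
eef_rot: [[-1.0, 0.001, 0.001], [0.001, 1.0, -0.0], [-0.001, -0.0, -1.0]]
force: [-0.5, -0.6, 2.4]
opening: 0.184
finger_force: 59.9
```

Call:
{"method": "drive_tool", "body": {
  "motion": [
    [0, 0, -0.002, 0],
    [0, 0, -0.004, 0],
    [0, 0, -0.006, 0],
    [0, 0, -0.009, 0],
    [0, 0, -0.012, 0]
  ]
}}

```text
t: 5.8
tcp_pos: [457.4, 209.4, 165.5]
eef_rot: [[-1.0, 0.001, -0.002], [0.001, 1.0, -0.0], [0.002, -0.0, -1.0]]
force: [-0.7, 0.1, -6.3]
opening: 0.19
finger_force: 59.9
```

Call:
{"method": "drive_tool", "body": {
  "motion": [
    [0, 0, -0.014, 0],
    [0, 0, -0.014, 0],
    [0, 0, -0.014, 0],
    [0, 0, -0.012, 0],
    [0, 0, -0.006, 0]
  ]
}}

```text
t: 6.3
tcp_pos: [459.2, 209.8, 227.6]
eef_rot: [[-1.0, 0.001, 0.003], [0.001, 1.0, 0.001], [-0.003, 0.001, -1.0]]
force: [0.3, 0.2, -6.4]
opening: 0.187
finger_force: 59.9
```

```bash
python3 - <<'E'
from h import *
a=save('top','t3');b=save('scene','s3')
s=sense();print(s['t'],s['tcp_pos'].round(1),s['force'].round(1),s['wrist_torque'].round(2),s['opening'],s['finger_force'])
for im in(a,):
    h=cv2.cvtColor(im,cv2.COLOR_RGB2HSV)
# tub outline
p=b[150:330,220:400];cv2.imwrite('pics/c6.png',cv2.resize(np.hstack([a[200:305,175:400],cv2.resize(b[150:330,220:400],(105,105))]),None,fx=2.4,fy=2.4,interpolation=2)[:,:,::-1])
E
```

```text
6.4 [459.1 209.7 226.9] [ 1.1  0.6 -5.5] [0.02 0.23 0.03] 0.18854035045038398 59.94761109352112
```

View pics/s3.png

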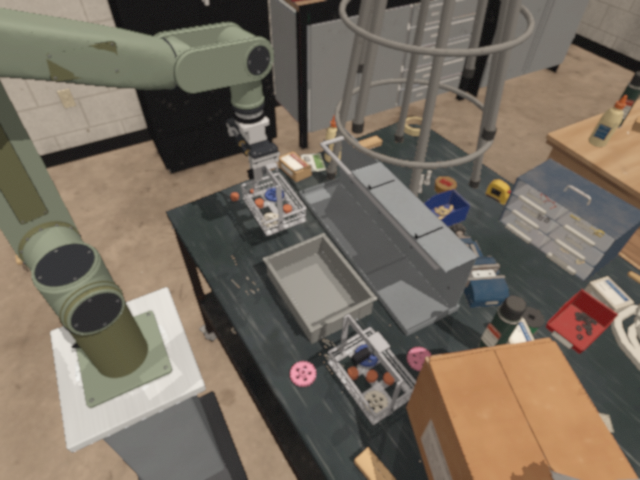

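The scene shows the basket lifted with its gears and media still in it. Carrying it gently over the tub (centre about 504, -59).

Call:
{"method": "drive_tool", "body": {
  "motion": [
    [0, -0.005, 0, 0],
    [0, -0.011, 0, 0],
    [0, -0.017, 0, 0],
    [0, -0.022, 0, 0],
    [0, -0.025, 0, 0]
  ]
}}

```text
t: 6.9
tcp_pos: [457.3, 128.1, 224.5]
eef_rot: [[-1.0, 0.0, -0.002], [0.0, 1.0, -0.001], [0.002, -0.001, -1.0]]
force: [0.8, -0.3, -6.3]
opening: 0.188
finger_force: 59.9
```

Call:
{"method": "drive_tool", "body": {
  "motion": [
    [0, -0.025, 0, 0],
    [0, -0.025, 0, 0],
    [0, -0.025, 0, 0],
    [0, -0.025, 0, 0],
    [0, -0.025, 0, 0]
  ]
}}

```text
t: 7.4
tcp_pos: [456.9, 2.7, 224.6]
eef_rot: [[-1.0, 0.002, -0.002], [0.002, 1.0, -0.0], [0.002, -0.0, -1.0]]
force: [0.6, 0.1, -6.1]
opening: 0.191
finger_force: 59.9
```

Call:
{"method": "drive_tool", "body": {
  "motion": [
    [0, -0.023, 0, 0],
    [0, -0.018, 0, 0],
    [0, -0.013, 0, 0],
    [0, -0.008, 0, 0],
    [0, -0.004, 0, 0]
  ]
}}

```text
t: 7.9
tcp_pos: [457.6, -62.1, 225.1]
eef_rot: [[-1.0, 0.002, -0.001], [0.002, 1.0, 0.0], [0.001, 0.0, -1.0]]
force: [0.3, 0.0, -6.1]
opening: 0.188
finger_force: 59.9
```

```bash
cat >> h.py <<'E'
def orange(n,z=16,box=None,amin=8):
    im=eyes.get_image(n);h=cv2.cvtColor(im,cv2.COLOR_RGB2HSV)
    m=((h[:,:,0]<12)&(h[:,:,1]>140)&(h[:,:,2]>80)).astype(np.uint8)
    k,l,st,c=cv2.connectedComponentsWithStats(m);out=[]
    for i in range(1,k):
        if amin<st[i,4]<400:
            p=ray(n,*c[i],z)
            if -450<p[1]<480 and 300<p[0]<800: out.append((c[i].round(1).tolist(),int(st[i,4]),p[:2].round().tolist()))
    return im,out
E
python3 - <<'E'
from h import *
for n in('top','scene'):
    im,o=orange(n);print(n);[print(x) for x in o]
    if n=='top': 
        g=cv2.cvtColor(im,cv2.COLOR_RGB2GRAY); np.save('t4.npy',im)
    else: np.save('s4.npy',im)
s=sense();print(s['t'],s['tcp_pos'].round(1),s['force'].round(1))
E
```

```text
top
([453.2, 243.7], 40, [537.0, -355.0])
([152.8, 250.5], 85, [514.0, 402.0])
([443.7, 255.2], 34, [508.0, -331.0])
([434.0, 271.6], 77, [466.0, -306.0])
([149.3, 277.1], 97, [447.0, 408.0])
scene
([253.7, 191.2], 27, [505.0, 395.0])
([234.2, 196.5], 33, [439.0, 400.0])
([300.5, 267.6], 43, [496.0, 33.0])
([335.4, 275.9], 14, [568.0, -38.0])
([352.6, 372.4], 76, [462.0, -303.0])
([371.6, 375.5], 81, [497.0, -330.0])
([387.8, 378.4], 68, [526.0, -353.0])
8.0 [457.8 -61.6 225.3] [ 0.2 -0.2 -6.2]
```

Call:
{"method": "drive_tool", "body": {
  "motion": [
    [0, 0, 0.008, 0],
    [0, 0.02, 0, 0],
    [0, -0.04, 0, 0],
    [0, 0.04, 0, 0],
    [0, -0.04, 0, 0]
  ]
}}

```text
t: 8.5
tcp_pos: [458.2, -69.8, 216.5]
eef_rot: [[-1.0, -0.014, -0.001], [-0.014, 1.0, 0.011], [0.0, 0.011, -1.0]]
force: [1.5, -2.4, -6.1]
opening: 0.19
finger_force: 60.0
```

Call:
{"method": "drive_tool", "body": {
  "motion": [
    [0, 0.04, 0, 0],
    [0, -0.04, 0, 0],
    [0, 0.04, 0, 0],
    [0, -0.04, 0, 0],
    [0, 0.02, 0, 0]
  ]
}}

```text
t: 9.0
tcp_pos: [458.6, -65.6, 217.3]
eef_rot: [[-1.0, 0.004, 0.001], [0.004, 1.0, -0.006], [-0.001, -0.006, -1.0]]
force: [0.2, 0.2, -4.9]
opening: 0.187
finger_force: 60.0
```

Call:
{"method": "drive_tool", "body": {
  "motion": [
    [0, 0, 0, 0],
    [0, 0, 0, 0]
  ]
}}

```text
t: 9.2
tcp_pos: [457.7, -60.9, 217.0]
eef_rot: [[-1.0, -0.001, -0.001], [-0.001, 1.0, -0.0], [0.001, -0.0, -1.0]]
force: [0.5, -0.7, -5.3]
opening: 0.185
finger_force: 60.0
```

```bash
python3 - <<'E'
from h import *
for n in('top','scene'):
    im,o=orange(n);print(n);[print(x) for x in o]
    np.save(n[0]+'5.npy',im)
s=sense();print(s['t'],s['tcp_pos'].round(1),s['force'].round(1),s['wrist_torque'].round(2))
cv2.imwrite('pics/c7.png',cv2.resize(np.hstack([np.load('t5.npy')[195:305,270:400],np.load('s5.npy')[225:355,255:385][:110] if 0 else cv2.resize(np.load('s5.npy')[225:355,255:385],(110,110))]),None,fx=3.3,fy=3.3,interpolation=2)[:,:,::-1])
E
```

```text
top
([453.2, 243.7], 40, [537.0, -355.0])
([152.8, 250.6], 86, [514.0, 402.0])
([443.6, 255.1], 33, [508.0, -331.0])
([434.0, 271.5], 77, [466.0, -306.0])
([149.4, 277.2], 96, [446.0, 408.0])
scene
([253.6, 191.2], 28, [505.0, 396.0])
([234.1, 196.6], 34, [439.0, 400.0])
([336.5, 303.4], 14, [525.0, -119.0])
([352.5, 372.3], 78, [462.0, -303.0])
([371.6, 375.6], 82, [497.0, -330.0])
([387.9, 378.5], 67, [526.0, -354.0])
9.3 [457.9 -61.3 217.2] [-0.2 -0.4 -5.5] [ 0.04  0.22 -0.04]
```

View pics/c7.png

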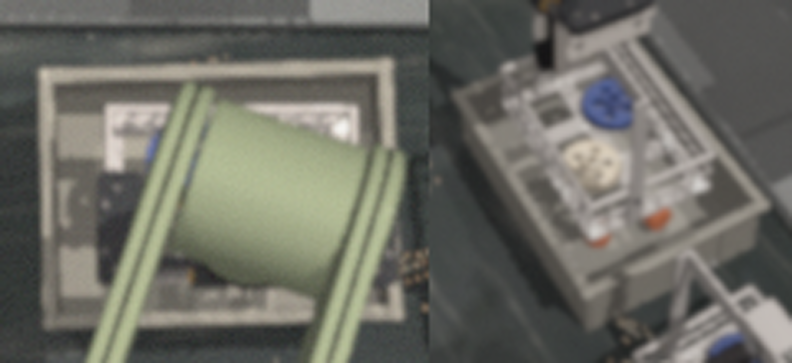

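Both media lie in the tub under the basket and both gears are still in it. Next I need the hook-to-grip offset and the rail line to sub-pixel precision.

```bash
python3 - <<'E'
from h import *
a=np.load('top0.npy');g=cv2.cvtColor(a,cv2.COLOR_RGB2GRAY).astype(int)
print('hook L cols212-227');print(g[238:262,213:227].mean(1).round().astype(int).tolist())
print('hook R cols');print(g[238:264,452:464].mean(1).round().astype(int).tolist())
print('rail left',g[150:168,195:215].mean(1).round().astype(int).tolist());print('rail',g[150:168,220:250].mean(1).round().astype(int).tolist())
print('hookL y',g[246:254,204:236].mean(0).round().astype(int).tolist())
print('hookR y',g[248:256,444:474].mean(0).round().astype(int).tolist())
for p in((219.5,244,168),(219.5,256,168),(219.5,250,168),(459,246.5,168),(459,258,168)):print(p,ray('top',*p).round(1))
for v in(157,158,159,160):print(v,ray('top',230,v,209).round(1))
b=np.load('s5.npy');cv2.imwrite('pics/c8.png',cv2.resize(b[140:240,270:400],None,fx=5,fy=5,interpolation=2)[:,:,::-1])
E
```

```text
hook L cols212-227
[106, 102, 98, 95, 107, 142, 185, 212, 217, 217, 217, 217, 217, 217, 216, 216, 212, 194, 162, 143, 145, 135, 113, 92]
hook R cols
[134, 116, 91, 75, 76, 80, 81, 91, 123, 173, 211, 220, 219, 219, 220, 219, 219, 219, 218, 218, 210, 186, 145, 120, 119, 115]
rail left [96, 96, 97, 97, 112, 152, 194, 211, 201, 173, 137, 110, 105, 106, 107, 109, 114, 129]
rail [94, 94, 93, 94, 107, 148, 191, 210, 205, 180, 143, 108, 94, 92, 92, 93, 93, 93]
hookL y [106, 104, 102, 96, 90, 95, 138, 192, 215, 216, 216, 216, 216, 216, 217, 217, 216, 216, 218, 217, 217, 218, 219, 206, 162, 118, 99, 95, 92, 89, 84, 83]
hookR y [70, 72, 71, 70, 88, 141, 197, 218, 218, 217, 217, 218, 218, 218, 218, 218, 219, 219, 220, 220, 221, 220, 207, 162, 109, 82, 80, 89, 110, 132]
(219.5, 244, 168) [515.9 209.9 168. ]
(219.5, 256, 168) [488.6 209.1 168. ]
(219.5, 250, 168) [502.2 209.5 168. ]
(459, 246.5, 168) [ 514.5 -332.7  168. ]
(459, 258, 168) [ 488.4 -332.1  168. ]
157 [707.7 185.2 209. ]
158 [705.4 185.1 209. ]
159 [703.1 185.1 209. ]
160 [700.8 185.  209. ]
```

Call:
{"method": "drive_tool", "body": {
  "motion": [
    [0, 0.01, 0, 0],
    [0, 0.02, 0, 0],
    [0, 0.03, 0, 0],
    [0, 0.035, 0, 0],
    [0, 0.035, 0, 0]
  ]
}}

```text
t: 9.8
tcp_pos: [457.9, 70.2, 217.5]
eef_rot: [[-1.0, 0.002, 0.0], [0.002, 1.0, 0.001], [-0.0, 0.001, -1.0]]
force: [0.6, 0.2, -5.9]
opening: 0.186
finger_force: 60.0
```

Call:
{"method": "drive_tool", "body": {
  "motion": [
    [0, 0.035, 0, 0],
    [0, 0.035, 0, 0],
    [0, 0.03, 0, 0],
    [0, 0.02, 0, 0],
    [0, 0.013, 0, 0]
  ]
}}

```text
t: 10.3
tcp_pos: [457.7, 203.7, 217.4]
eef_rot: [[-1.0, -0.001, -0.0], [-0.001, 1.0, 0.001], [0.0, 0.001, -1.0]]
force: [-0.1, 0.0, -5.9]
opening: 0.186
finger_force: 60.0
```

Call:
{"method": "drive_tool", "body": {
  "motion": [
    [0, 0.008, 0, 0],
    [-0.01, 0, 0, 0],
    [-0.02, 0, 0, 0],
    [-0.03, 0, 0, 0],
    [-0.03, 0, 0, 0]
  ]
}}

```text
t: 10.8
tcp_pos: [550.0, 208.1, 217.4]
eef_rot: [[-1.0, 0.002, 0.001], [0.002, 1.0, -0.001], [-0.001, -0.001, -1.0]]
force: [-0.2, -1.2, -5.0]
opening: 0.191
finger_force: 60.0
```

Call:
{"method": "drive_tool", "body": {
  "motion": [
    [-0.03, 0, 0, 0],
    [-0.03, 0, 0, 0],
    [-0.025, 0, 0, 0],
    [-0.015, 0, 0, 0],
    [-0.01, 0, 0, 0]
  ]
}}

```text
t: 11.3
tcp_pos: [660.2, 207.3, 216.4]
eef_rot: [[-1.0, 0.003, -0.0], [0.003, 1.0, -0.001], [0.0, -0.001, -1.0]]
force: [-0.8, 0.8, -5.2]
opening: 0.187
finger_force: 60.0
```

Call:
{"method": "drive_tool", "body": {
  "motion": [
    [-0.005, 0, 0, 0],
    [0, 0, 0, 0],
    [0, 0, 0, 0]
  ]
}}

```text
t: 11.6
tcp_pos: [662.6, 209.1, 217.3]
eef_rot: [[-1.0, 0.001, -0.001], [0.001, 1.0, -0.0], [0.001, -0.0, -1.0]]
force: [-0.0, 0.2, -5.0]
opening: 0.184
finger_force: 60.0
```

```bash
python3 - <<'E'
from h import *
a=save('top','t6');b=save('scene','s6')
s=sense();print(s['t'],s['tcp_pos'].round(1),s['eef_rot'].round(3).tolist(),s['force'].round(1),s['wrist_torque'].round(2))
p=s['tcp_pos']
print('expected hook proj',proj('top',[p[0]+45,p[1],p[2]+35]).round(1),proj('scene',[p[0]+45,p[1],p[2]+35]).round(1), 'rail at',proj('scene',[708,210,203]).round(1))
cv2.imwrite('pics/c9.png',np.hstack([cv2.resize(a[120:220,165:285],None,fx=3,fy=4,interpolation=2),cv2.resize(b[110:210,270:380],None,fx=4,fy=4,interpolation=2)])[:,:,::-1])
E
```

```text
11.7 [662.5 209.5 217.6] [[-1.0, 0.001, -0.0], [0.001, 1.0, -0.0], [0.0, -0.0, -1.0]] [-0.2  0.3 -6.1] [0.05 0.19 0.  ]
expected hook proj [216. 152.] [337.8 144. ] rail at [337.1 158.2]
```

View pics/c9.png

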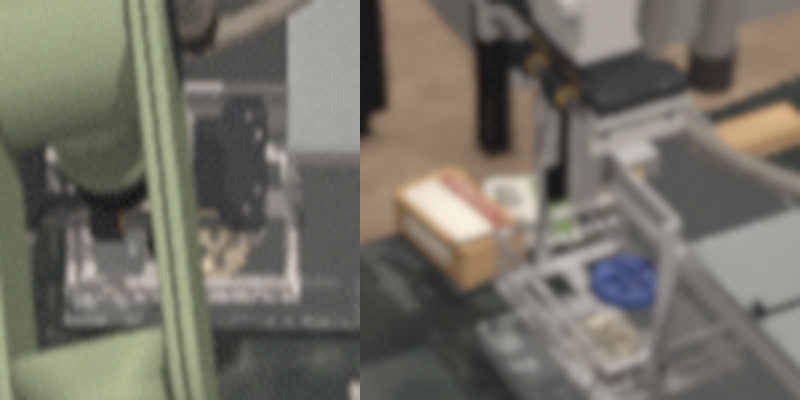

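The hook sits above the rail in the open length. Lowering in small steps and watching the force.

Call:
{"method": "drive_tool", "body": {
  "motion": [
    [0, 0, 0.01, 0],
    [0, 0, 0.01, 0],
    [0, 0, 0.004, 0],
    [0, 0, 0, 0]
  ]
}}

```text
t: 12.1
tcp_pos: [661.8, 209.2, 191.1]
eef_rot: [[-1.0, 0.001, -0.004], [0.001, 1.0, -0.001], [0.004, -0.001, -1.0]]
force: [-1.1, -1.1, -5.7]
opening: 0.189
finger_force: 60.0
```

Call:
{"method": "drive_tool", "body": {
  "motion": [
    [0, 0, 0.004, 0],
    [0, 0, 0, 0]
  ]
}}

```text
t: 12.3
tcp_pos: [663.1, 209.3, 189.1]
eef_rot: [[-1.0, 0.001, -0.001], [0.001, 1.0, -0.0], [0.001, -0.0, -1.0]]
force: [1.2, 0.2, -6.2]
opening: 0.188
finger_force: 60.0
```

Call:
{"method": "drive_tool", "body": {
  "motion": [
    [0, 0, 0.004, 0],
    [0, 0, 0, 0]
  ]
}}

```text
t: 12.5
tcp_pos: [663.0, 209.3, 185.0]
eef_rot: [[-1.0, 0.001, -0.001], [0.001, 1.0, -0.0], [0.001, -0.0, -1.0]]
force: [-0.2, 0.3, -6.6]
opening: 0.187
finger_force: 60.0
```

Call:
{"method": "drive_tool", "body": {
  "motion": [
    [0, 0, 0.004, 0],
    [0, 0, 0, 0]
  ]
}}

```text
t: 12.7
tcp_pos: [662.8, 209.2, 180.7]
eef_rot: [[-1.0, 0.001, -0.001], [0.001, 1.0, -0.0], [0.001, -0.0, -1.0]]
force: [-0.5, 0.1, -6.1]
opening: 0.183
finger_force: 60.0
```

Call:
{"method": "drive_tool", "body": {
  "motion": [
    [0, 0, 0.002, 0],
    [0, 0, 0, 0]
  ]
}}

```text
t: 12.9
tcp_pos: [663.0, 209.3, 179.1]
eef_rot: [[-1.0, 0.001, -0.001], [0.001, 1.0, -0.0], [0.001, -0.0, -1.0]]
force: [-0.2, -1.1, -6.3]
opening: 0.19
finger_force: 60.0
```

Call:
{"method": "drive_tool", "body": {
  "motion": [
    [0, 0, 0.001, 0],
    [0, 0, 0, 0]
  ]
}}

```text
t: 13.1
tcp_pos: [663.4, 209.4, 178.7]
eef_rot: [[-1.0, 0.001, 0.0], [0.001, 1.0, 0.0], [-0.0, 0.0, -1.0]]
force: [0.2, -0.8, -6.3]
opening: 0.189
finger_force: 60.0
```

Call:
{"method": "drive_tool", "body": {
  "motion": [
    [0, 0, 0.001, 0],
    [0, 0, 0, 0]
  ]
}}

```text
t: 13.3
tcp_pos: [663.4, 209.4, 178.5]
eef_rot: [[-1.0, 0.001, 0.001], [0.001, 1.0, 0.0], [-0.001, 0.0, -1.0]]
force: [-1.0, -0.5, -1.8]
opening: 0.189
finger_force: 60.0
```

Call:
{"method": "drive_tool", "body": {
  "motion": [
    [0, 0, 0.001, 0],
    [0, 0, 0, 0]
  ]
}}

```text
t: 13.5
tcp_pos: [663.5, 209.4, 178.2]
eef_rot: [[-1.0, 0.001, 0.001], [0.001, 1.0, 0.0], [-0.001, 0.0, -1.0]]
force: [-5.1, -1.4, 3.8]
opening: 0.184
finger_force: 60.0
```

Contact came at the predicted height, so the hook is seated. Lifting 3 mm and sliding to the far mark.

Call:
{"method": "drive_tool", "body": {
  "motion": [
    [0, 0, -0.004, 0],
    [0, 0, 0, 0],
    [0, -0.01, 0, 0],
    [0, -0.02, 0, 0],
    [0, -0.02, 0, 0]
  ]
}}

```text
t: 14.0
tcp_pos: [662.8, 157.2, 179.5]
eef_rot: [[-1.0, 0.001, -0.001], [0.001, 1.0, -0.001], [0.001, -0.001, -1.0]]
force: [-0.1, -0.4, -5.8]
opening: 0.183
finger_force: 60.0
```

Call:
{"method": "drive_tool", "body": {
  "motion": [
    [0, -0.03, 0, 0],
    [0, -0.03, 0, 0],
    [0, -0.03, 0, 0],
    [0, -0.03, 0, 0],
    [0, -0.03, 0, 0]
  ]
}}

```text
t: 14.5
tcp_pos: [662.4, 5.7, 180.3]
eef_rot: [[-1.0, 0.003, -0.0], [0.003, 1.0, -0.001], [0.0, -0.001, -1.0]]
force: [-0.2, -0.6, -4.6]
opening: 0.188
finger_force: 60.0
```

Call:
{"method": "drive_tool", "body": {
  "motion": [
    [0, -0.03, 0, 0],
    [0, -0.03, 0, 0],
    [0, -0.03, 0, 0],
    [0, -0.03, 0, 0],
    [0, -0.02, 0, 0]
  ]
}}

```text
t: 15.0
tcp_pos: [661.8, -135.3, 180.3]
eef_rot: [[-1.0, 0.004, -0.0], [0.004, 1.0, -0.002], [0.0, -0.002, -1.0]]
force: [-0.2, -0.4, -5.9]
opening: 0.183
finger_force: 60.0
```

Call:
{"method": "drive_tool", "body": {
  "motion": [
    [0, -0.02, 0, 0],
    [0, -0.012, 0, 0],
    [0, -0.007, 0, 0],
    [0, 0, 0, 0],
    [0, 0, 0, 0]
  ]
}}

```text
t: 15.5
tcp_pos: [662.9, -168.6, 180.4]
eef_rot: [[-1.0, 0.0, -0.0], [0.0, 1.0, 0.001], [0.0, 0.001, -1.0]]
force: [0.0, 0.2, -5.7]
opening: 0.19
finger_force: 60.0
```

Call:
{"method": "drive_tool", "body": {
  "motion": [
    [0, -0.0015, 0.0015, 0],
    [0, 0, 0, 0],
    [0, 0, 0.0008, 0],
    [0, 0, 0, 0]
  ]
}}

```text
t: 15.9
tcp_pos: [663.0, -170.5, 178.5]
eef_rot: [[-1.0, 0.0, 0.0], [0.0, 1.0, 0.0], [-0.0, 0.0, -1.0]]
force: [-0.4, 0.4, -4.7]
opening: 0.188
finger_force: 60.0
```

Call:
{"method": "drive_tool", "body": {
  "motion": [
    [0, 0, 0, 0],
    [0, 0, 0, 0],
    [0, 0, 0, 0],
    [0, 0, 0, 0],
    [0, 0, 0, 0]
  ],
  "gripper": 120
}}

```text
t: 16.4
tcp_pos: [663.2, -171.4, 178.7]
eef_rot: [[-1.0, 0.001, 0.001], [0.001, 1.0, -0.0], [-0.001, -0.0, -1.0]]
force: [0.4, 0.4, -0.3]
opening: 0.526
finger_force: 0.0
```

Call:
{"method": "drive_tool", "body": {
  "motion": [
    [0, 0, -0.01, 0],
    [0, 0, -0.02, 0],
    [0, 0, -0.03, 0],
    [0, 0, -0.03, 0],
    [0, 0, -0.02, 0]
  ]
}}

```text
t: 16.9
tcp_pos: [663.8, -171.6, 292.1]
eef_rot: [[-1.0, 0.001, 0.004], [0.001, 1.0, -0.002], [-0.004, -0.002, -1.0]]
force: [0.4, -0.5, 0.8]
opening: 0.525
finger_force: 0.0
```

Call:
{"method": "drive_tool", "body": {
  "motion": [
    [0.04, 0, 0, 0],
    [0.04, 0, 0, 0],
    [0.04, 0, 0, 0],
    [0.04, 0, 0, 0],
    [0.04, 0, 0, 0]
  ],
  "gripper": 0
}}

```text
t: 17.4
tcp_pos: [461.4, -170.9, 289.0]
eef_rot: [[-1.0, 0.001, 0.001], [0.001, 1.0, -0.001], [-0.001, -0.001, -1.0]]
force: [-1.0, 0.2, -0.0]
opening: 0.917
finger_force: 0.0
```

Call:
{"method": "drive_tool", "body": {
  "motion": [
    [0.03, 0, 0, 0],
    [0.04, 0.03, 0, 0],
    [0.04, 0.03, 0, 0],
    [0, 0, 0, 0]
  ]
}}

```text
t: 17.8
tcp_pos: [348.9, -107.9, 288.2]
eef_rot: [[-1.0, 0.0, 0.0], [0.0, 1.0, 0.0], [-0.0, 0.0, -1.0]]
force: [0.3, -0.5, 0.7]
opening: 1.001
finger_force: 0.0
```

```bash
python3 - <<'E'
from h import *
for n in('top','scene'):
    im,o=orange(n);print(n);[print(x) for x in o]
    np.save(n[0]+'7.npy',im);
s=sense();print(s['t'],s['tcp_pos'].round(1),s['eef_rot'].round(3).tolist())
a=np.load('t7.npy');b=np.load('s7.npy')
cv2.imwrite('pics/c10.png',np.hstack([cv2.resize(a[110:310,270:510],None,fx=1.8,fy=1.8,interpolation=2),cv2.resize(b[180:400,270:470],(330,360),interpolation=2)])[:,:,::-1])
g=cv2.cvtColor(a,cv2.COLOR_RGB2GRAY).astype(int)
print('hookR',g[238:264,452:464].mean(1).round().astype(int).tolist(),g[248:256,444:474].mean(0).round().astype(int).tolist())
E
```

```text
top
([359.1, 245.4], 48, [531.0, -118.0])
([453.3, 243.6], 43, [537.0, -355.0])
([152.8, 250.5], 85, [514.0, 402.0])
([443.8, 255.1], 33, [508.0, -331.0])
([353.6, 268.0], 70, [474.0, -104.0])
([434.0, 271.6], 76, [466.0, -306.0])
([149.4, 277.2], 96, [447.0, 407.0])
scene
([335.8, 302.1], 35, [526.0, -114.0])
([314.6, 307.9], 39, [468.0, -104.0])
([352.6, 372.4], 76, [462.0, -303.0])
([371.6, 375.6], 81, [497.0, -330.0])
([387.9, 378.4], 67, [526.0, -353.0])
17.9 [ 352.9 -110.8  289.4] [[-1.0, 0.001, 0.003], [0.001, 1.0, -0.002], [-0.003, -0.002, -1.0]]
hookR [135, 116, 91, 74, 76, 80, 80, 92, 124, 173, 211, 221, 219, 219, 220, 219, 219, 218, 218, 218, 212, 187, 144, 122, 119, 114] [70, 70, 71, 73, 88, 141, 197, 217, 218, 217, 217, 218, 218, 218, 218, 218, 218, 219, 220, 220, 221, 221, 208, 162, 108, 82, 79, 88, 110, 132]
```

View pics/c10.png

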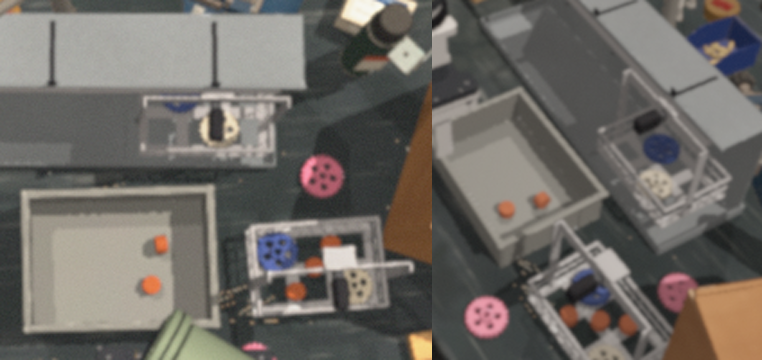

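The scene confirms the first basket hangs with its grip at the far mark, and 2 media are in the tub. Next basket: hook at about (500,-330.5), yaw about +5°, so grip at about (455,-334.5).

Call:
{"method": "drive_tool", "body": {
  "motion": [
    [-0.017, -0.0375, 0, 0],
    [-0.017, -0.0375, 0, 0],
    [-0.017, -0.0375, 0, 0],
    [-0.017, -0.0375, 0, 0],
    [-0.017, -0.0375, 0, 0]
  ]
}}

```text
t: 18.4
tcp_pos: [439.6, -301.6, 288.0]
eef_rot: [[-1.0, 0.001, 0.001], [0.001, 1.0, -0.0], [-0.001, -0.0, -1.0]]
force: [-0.0, 0.7, -0.1]
opening: 1.002
finger_force: 0.0
```

Call:
{"method": "drive_tool", "body": {
  "motion": [
    [-0.017, -0.0375, 0, 0],
    [0, 0, 0, -5],
    [0, 0, 0.04, 0],
    [0, 0, 0.04, 0],
    [0, 0, 0, 0]
  ]
}}

```text
t: 18.9
tcp_pos: [452.3, -334.1, 201.1]
eef_rot: [[-0.996, -0.086, -0.009], [-0.086, 0.996, 0.009], [0.009, 0.01, -1.0]]
force: [-0.5, 0.5, -1.0]
opening: 0.999
finger_force: 0.0
```

```bash
python3 - <<'E'
from h import *
a=eyes.get_image('top');b=save('scene','s8')
s=sense();print(s['t'],s['tcp_pos'].round(1),s['eef_rot'].round(3).tolist())
g=cv2.cvtColor(np.load('t7.npy'),cv2.COLOR_RGB2GRAY)
m=((g>190)*255).astype(np.uint8)[242:264,446:472];c=max(cv2.findContours(m,0,1)[0],key=cv2.contourArea);print(cv2.minAreaRect(c))
print(ray('top',458.15,253,168).round(1))
E
```

```text
19.0 [ 455.1 -336.7  207.7] [[-0.996, -0.086, -0.001], [-0.086, 0.996, 0.001], [0.001, 0.001, -1.0]]
((12.779409408569336, 11.132352828979492), (11.581171989440918, 17.793590545654297), 85.60128784179688)
[ 499.7 -330.4  168. ]
```

Call:
{"method": "drive_tool", "body": {
  "motion": [
    [0, 0.0015, 0.025, 0],
    [0, 0, 0.025, 0],
    [0, 0, 0.018, 0],
    [0, 0, 0.007, 0],
    [0, 0, 0, 0]
  ],
  "gripper": 120
}}

```text
t: 19.5
tcp_pos: [455.5, -335.4, 134.4]
eef_rot: [[-0.996, -0.086, 0.001], [-0.086, 0.996, -0.001], [-0.001, -0.001, -1.0]]
force: [-0.6, -0.3, 1.2]
opening: 0.612
finger_force: 0.0
```

Call:
{"method": "drive_tool", "body": {
  "motion": [
    [0, 0, 0, 0],
    [0, 0, 0, 0],
    [0, 0, 0, 0],
    [0, 0, 0, 0],
    [0, 0, 0, 0]
  ],
  "gripper": 255
}}

```text
t: 20.0
tcp_pos: [454.4, -332.9, 133.6]
eef_rot: [[-0.996, -0.086, -0.001], [-0.086, 0.996, 0.003], [0.0, 0.003, -1.0]]
force: [-1.0, 6.3, 3.0]
opening: 0.189
finger_force: 50.8
```

Call:
{"method": "drive_tool", "body": {
  "motion": [
    [0, 0, 0, 0],
    [0, 0, 0, 0],
    [0, 0, 0, 0],
    [0, 0, 0, 0],
    [0, 0, 0, 0]
  ]
}}

```text
t: 20.5
tcp_pos: [454.4, -332.7, 133.4]
eef_rot: [[-0.996, -0.087, -0.001], [-0.087, 0.996, 0.003], [0.001, 0.003, -1.0]]
force: [-1.4, 5.0, 4.7]
opening: 0.188
finger_force: 60.0
```

Call:
{"method": "drive_tool", "body": {
  "motion": [
    [0, 0, -0.002, 0],
    [0, 0, -0.004, 0],
    [0, 0, -0.006, 0],
    [0, 0, -0.009, 0],
    [0, 0, -0.012, 0]
  ]
}}

```text
t: 21.0
tcp_pos: [454.1, -334.3, 166.3]
eef_rot: [[-0.996, -0.086, -0.001], [-0.086, 0.996, 0.001], [0.001, 0.001, -1.0]]
force: [-0.1, 0.8, -4.6]
opening: 0.185
finger_force: 60.0
```

Call:
{"method": "drive_tool", "body": {
  "motion": [
    [0, 0, -0.014, 0],
    [0, 0, -0.014, 0],
    [0, 0, -0.014, 0],
    [0, 0, -0.012, 0],
    [0, 0, -0.006, 0]
  ]
}}

```text
t: 21.5
tcp_pos: [455.2, -335.2, 228.4]
eef_rot: [[-0.996, -0.086, 0.002], [-0.086, 0.996, -0.002], [-0.002, -0.002, -1.0]]
force: [0.7, -0.3, -4.6]
opening: 0.187
finger_force: 60.0
```

Call:
{"method": "drive_tool", "body": {
  "motion": [
    [-0.0005, 0.005, 0, 0],
    [-0.001, 0.011, 0, 0],
    [-0.0018, 0.017, 0, 0],
    [-0.0023, 0.022, 0, 0],
    [-0.0026, 0.025, 0, 0]
  ]
}}

```text
t: 22.0
tcp_pos: [455.1, -251.7, 225.1]
eef_rot: [[-0.996, -0.086, -0.002], [-0.086, 0.996, 0.002], [0.001, 0.002, -1.0]]
force: [0.5, -0.3, -5.6]
opening: 0.185
finger_force: 60.0
```

Call:
{"method": "drive_tool", "body": {
  "motion": [
    [-0.0026, 0.025, 0, 0],
    [-0.0026, 0.025, 0, 0],
    [-0.0026, 0.025, 0, 0],
    [-0.0026, 0.025, 0, 0],
    [-0.0026, 0.025, 0, 0]
  ]
}}

```text
t: 22.5
tcp_pos: [456.8, -125.5, 225.2]
eef_rot: [[-0.996, -0.087, -0.002], [-0.087, 0.996, 0.002], [0.002, 0.002, -1.0]]
force: [-0.1, -0.1, -5.5]
opening: 0.187
finger_force: 60.0
```

Call:
{"method": "drive_tool", "body": {
  "motion": [
    [-0.0024, 0.023, 0, 0],
    [-0.002, 0.019, 0, 0],
    [-0.0015, 0.014, 0, 0],
    [-0.0015, 0.008, 0, 0],
    [-0.001, 0.004, 0, 0]
  ]
}}

```text
t: 23.0
tcp_pos: [460.2, -58.9, 225.9]
eef_rot: [[-0.996, -0.087, -0.0], [-0.087, 0.996, 0.0], [0.0, 0.0, -1.0]]
force: [-0.3, -1.1, -4.9]
opening: 0.188
finger_force: 60.0
```

Call:
{"method": "drive_tool", "body": {
  "motion": [
    [0, 0, 0, 1],
    [0, 0, 0, 2],
    [0, 0, 0, 2],
    [0, 0, 0, 0]
  ]
}}

```text
t: 23.4
tcp_pos: [460.5, -60.8, 226.1]
eef_rot: [[-1.0, 0.003, -0.0], [0.003, 1.0, -0.0], [0.0, -0.0, -1.0]]
force: [0.6, -1.0, -6.3]
opening: 0.19
finger_force: 60.0
```

```bash
python3 - <<'E'
from h import *
for n in('top','scene'):
    im,o=orange(n);print(n);[print(x) for x in o]
    np.save(n[0]+'9.npy',im);
s=sense();print(s['t'],s['tcp_pos'].round(1),s['eef_rot'].round(3).tolist(),s['force'])
a=np.load('t9.npy')
for p in((281,215),(389,213)): pass
g=cv2.cvtColor(a,cv2.COLOR_RGB2GRAY).astype(int);g0=cv2.cvtColor(np.load('t7.npy'),cv2.COLOR_RGB2GRAY).astype(int)
print('tub left edge diff',abs(g-g0)[205:240,275:295].mean().round(1))
E
```

```text
top
([152.8, 250.5], 85, [514.0, 402.0])
([149.4, 277.2], 93, [447.0, 407.0])
scene
([253.7, 191.3], 26, [505.0, 395.0])
([234.3, 196.5], 31, [439.0, 401.0])
([302.6, 266.8], 42, [503.0, 33.0])
([319.0, 270.6], 42, [537.0, -1.0])
([336.7, 274.0], 9, [574.0, -34.0])
([336.1, 302.3], 29, [526.0, -115.0])
([314.5, 310.2], 12, [464.0, -110.0])
23.5 [460.5 -60.6 226.1] [[-1.0, 0.002, -0.0], [0.002, 1.0, -0.0], [0.0, -0.0, -1.0]] [ 0.44539669 -0.2044952  -4.79998219]
tub left edge diff 3.5
```

Call:
{"method": "drive_tool", "body": {
  "motion": [
    [0, 0, 0.008, 0],
    [0, 0.02, 0, 0],
    [0, -0.04, 0, 0],
    [0, 0.04, 0, 0],
    [0, -0.04, 0, 0]
  ]
}}

```text
t: 24.0
tcp_pos: [460.8, -70.0, 217.3]
eef_rot: [[-1.0, -0.013, -0.0], [-0.013, 1.0, 0.009], [0.0, 0.009, -1.0]]
force: [0.8, 0.2, -5.0]
opening: 0.189
finger_force: 60.0
```

Call:
{"method": "drive_tool", "body": {
  "motion": [
    [0, 0.04, 0, 0],
    [0, -0.04, 0, 0],
    [0, 0.04, 0, 0],
    [0, -0.04, 0, 0],
    [0, 0.02, 0, 0]
  ]
}}

```text
t: 24.5
tcp_pos: [461.2, -64.7, 218.0]
eef_rot: [[-1.0, 0.005, 0.001], [0.005, 1.0, -0.006], [-0.001, -0.006, -1.0]]
force: [-0.0, -0.5, -4.5]
opening: 0.188
finger_force: 60.0
```

Call:
{"method": "drive_tool", "body": {
  "motion": [
    [0.012, 0, 0, 0],
    [-0.024, 0, 0, 0],
    [0.024, 0, 0, 0],
    [-0.024, 0, 0, 0],
    [0.012, 0, 0, 0]
  ]
}}

```text
t: 25.0
tcp_pos: [462.1, -60.3, 217.0]
eef_rot: [[-1.0, 0.0, 0.001], [0.0, 1.0, 0.0], [-0.001, 0.0, -1.0]]
force: [0.6, -0.3, -3.9]
opening: 0.187
finger_force: 60.0
```

Call:
{"method": "drive_tool", "body": {
  "motion": [
    [0, 0, 0, 0],
    [0, 0, 0, 0]
  ]
}}

```text
t: 25.2
tcp_pos: [460.2, -60.0, 218.2]
eef_rot: [[-1.0, 0.001, 0.0], [0.001, 1.0, -0.0], [-0.0, -0.0, -1.0]]
force: [0.4, 0.3, -4.8]
opening: 0.189
finger_force: 60.0
```

```bash
python3 - <<'E'
from h import *
for n in('top','scene'):
    im,o=orange(n);print(n);[print(x) for x in o]
    np.save(n[0]+'9.npy',im);
s=sense();print(s['t'],s['tcp_pos'].round(1),s['eef_rot'].round(3).tolist(),s['force'])
b=np.load('s9.npy')
cv2.imwrite('pics/c11.png',cv2.resize(b[215:345,250:400],None,fx=4,fy=4,interpolation=2)[:,:,::-1])
E
```

```text
top
([152.8, 250.6], 86, [514.0, 402.0])
([149.4, 277.3], 92, [446.0, 407.0])
scene
([253.7, 191.4], 27, [505.0, 395.0])
([234.2, 196.5], 33, [439.0, 401.0])
([355.6, 300.3], 30, [575.0, -134.0])
([335.1, 303.8], 21, [521.0, -118.0])
25.3 [460.6 -60.1 218.5] [[-1.0, 0.001, 0.001], [0.001, 1.0, -0.0], [-0.001, -0.0, -1.0]] [-0.90626984  0.6844741  -4.96236269]
```

View pics/c11.png

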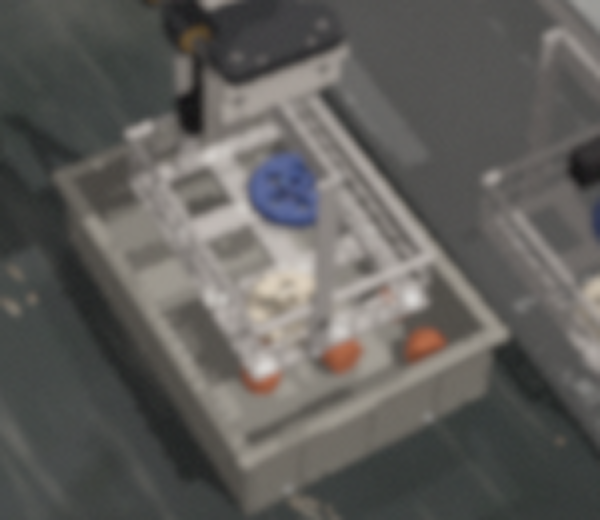

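Three media show in the tub, plus a reddish spot at (385,292) through the basket wall that could be another. One more shake, then I'll count once the basket is clear of the tub.

Call:
{"method": "drive_tool", "body": {
  "motion": [
    [0.015, 0, 0, 0],
    [-0.03, 0, 0, 0],
    [0.03, 0, 0, 0],
    [-0.03, 0, 0, 0],
    [0.015, 0, 0, 0]
  ]
}}

```text
t: 25.8
tcp_pos: [462.5, -60.1, 216.0]
eef_rot: [[-1.0, 0.001, -0.0], [0.001, 1.0, 0.001], [0.0, 0.001, -1.0]]
force: [0.5, -1.4, -3.4]
opening: 0.186
finger_force: 60.0
```

Call:
{"method": "drive_tool", "body": {
  "motion": [
    [0, 0.02, 0, 0],
    [0, -0.04, 0, 0],
    [0, 0.04, 0, 0],
    [0, -0.04, 0, 0],
    [0, 0.02, 0, 0]
  ]
}}

```text
t: 26.3
tcp_pos: [461.5, -64.9, 219.0]
eef_rot: [[-1.0, 0.005, 0.002], [0.005, 1.0, -0.006], [-0.002, -0.006, -1.0]]
force: [0.2, -0.6, -4.3]
opening: 0.184
finger_force: 60.0
```

Call:
{"method": "drive_tool", "body": {
  "motion": [
    [0, 0, 0, 0],
    [0, 0, 0, 0],
    [0, 0, 0, 0]
  ]
}}

```text
t: 26.6
tcp_pos: [460.6, -60.1, 218.3]
eef_rot: [[-1.0, 0.0, 0.0], [0.0, 1.0, -0.001], [-0.0, -0.001, -1.0]]
force: [-0.2, 0.0, -4.1]
opening: 0.189
finger_force: 60.0
```

```bash
python3 - <<'E'
from h import *
for n in('scene','top'):
    im,o=orange(n,amin=2);print(n);[print(x) for x in o]
    np.save(n[0]+'10.npy',im);
s=sense();print(s['t'],s['tcp_pos'].round(1),s['force'],s['wrist_torque'].round(2))
E
```

```text
scene
([253.8, 191.4], 26, [506.0, 394.0])
([234.2, 196.4], 32, [439.0, 401.0])
([355.7, 300.3], 31, [575.0, -134.0])
([335.0, 303.9], 22, [521.0, -118.0])
top
([351.5, 222.0], 4, [590.0, -99.0])
([152.8, 250.6], 86, [514.0, 402.0])
([149.4, 277.3], 92, [446.0, 408.0])
26.7 [460.6 -60.1 218.2] [-0.15199535 -0.8290201  -5.0182304 ] [-0.    0.22 -0.03]
```

Call:
{"method": "drive_tool", "body": {
  "motion": [
    [0, 0.008, 0, 0],
    [0, 0.015, 0, 0],
    [0, 0.022, 0, 0],
    [0, 0.028, 0, 0],
    [0, 0.03, 0, 0]
  ]
}}

```text
t: 27.2
tcp_pos: [460.5, 44.2, 218.2]
eef_rot: [[-1.0, 0.002, 0.0], [0.002, 1.0, 0.0], [-0.0, 0.0, -1.0]]
force: [0.3, 0.6, -5.3]
opening: 0.188
finger_force: 60.0
```

Call:
{"method": "drive_tool", "body": {
  "motion": [
    [0, 0.03, 0, 0],
    [0, 0.03, 0, 0],
    [0, 0.03, 0, 0],
    [0, 0.027, 0, 0],
    [0, 0.022, 0, 0]
  ]
}}

```text
t: 27.7
tcp_pos: [460.3, 184.2, 218.1]
eef_rot: [[-1.0, -0.0, -0.0], [-0.0, 1.0, 0.001], [0.0, 0.001, -1.0]]
force: [0.5, 0.4, -4.1]
opening: 0.188
finger_force: 60.0
```

Call:
{"method": "drive_tool", "body": {
  "motion": [
    [0, 0.015, 0, 0],
    [0, 0.009, 0, 0],
    [0, 0.004, 0, 0],
    [0, 0, 0, 0]
  ]
}}

```text
t: 28.1
tcp_pos: [460.8, 210.0, 218.1]
eef_rot: [[-1.0, 0.001, -0.0], [0.001, 1.0, -0.0], [0.0, -0.0, -1.0]]
force: [0.2, 0.2, -4.7]
opening: 0.188
finger_force: 60.0
```

```bash
python3 - <<'E'
from h import *
for n in('scene','top'):
    im,o=orange(n,amin=3);print(n);[print(x) for x in o]
    np.save(n[0]+'10.npy',im);
s=sense();print(s['t'],s['tcp_pos'].round(1),s['force'])
a=np.load('t10.npy');b=np.load('s10.npy')
cv2.imwrite('pics/c12.png',np.hstack([cv2.resize(a[200:305,180:400],None,fx=2,fy=3,interpolation=2),cv2.resize(b[160:265,230:340],None,fx=3,fy=3,interpolation=2)])[:,:,::-1])
E
```

```text
scene
([234.2, 196.6], 28, [439.0, 400.0])
([348.6, 289.7], 44, [576.0, -96.0])
([313.5, 303.9], 81, [471.0, -92.0])
([355.5, 300.4], 28, [574.0, -134.0])
([334.8, 303.1], 31, [522.0, -116.0])
top
([351.6, 225.9], 49, [580.0, -99.0])
([368.7, 227.2], 48, [577.0, -142.0])
([359.4, 247.0], 46, [527.0, -119.0])
([348.4, 266.4], 140, [478.0, -91.0])
28.2 [460.9 209.3 218.1] [ 0.53087347 -0.32137829 -4.75853134]
```

The tub holds five media, two of them touching, so all have dropped. Now to the rail.

Call:
{"method": "drive_tool", "body": {
  "motion": [
    [-0.01, 0, 0, 0],
    [-0.02, 0, 0, 0],
    [-0.03, 0, 0, 0],
    [-0.03, 0, 0, 0],
    [-0.03, 0, 0, 0]
  ]
}}

```text
t: 28.7
tcp_pos: [582.9, 209.0, 218.0]
eef_rot: [[-1.0, 0.002, 0.001], [0.002, 1.0, -0.0], [-0.001, -0.0, -1.0]]
force: [0.5, 0.4, -4.2]
opening: 0.187
finger_force: 60.0
```

Call:
{"method": "drive_tool", "body": {
  "motion": [
    [-0.03, 0, 0, 0],
    [-0.024, 0, 0, 0],
    [-0.015, 0, 0, 0],
    [-0.009, 0, 0, 0],
    [-0.004, 0, 0, 0]
  ]
}}

```text
t: 29.2
tcp_pos: [663.8, 209.0, 217.4]
eef_rot: [[-1.0, 0.002, -0.001], [0.002, 1.0, -0.0], [0.001, -0.0, -1.0]]
force: [0.3, 0.2, -4.5]
opening: 0.186
finger_force: 60.0
```

Call:
{"method": "drive_tool", "body": {
  "motion": [
    [0, 0, 0, 0],
    [0, 0, 0, 0],
    [0, 0, 0, 0]
  ]
}}

```text
t: 29.5
tcp_pos: [662.2, 210.0, 218.4]
eef_rot: [[-1.0, 0.001, -0.0], [0.001, 1.0, -0.0], [0.0, -0.0, -1.0]]
force: [-0.4, -0.2, -4.5]
opening: 0.187
finger_force: 60.0
```

Call:
{"method": "drive_tool", "body": {
  "motion": [
    [0, 0, 0.01, 0],
    [0, 0, 0.01, 0],
    [0, 0, 0.004, 0],
    [0, 0, 0, 0],
    [0, 0, 0, 0]
  ]
}}

```text
t: 30.0
tcp_pos: [662.6, 209.8, 193.7]
eef_rot: [[-1.0, 0.001, -0.001], [0.001, 1.0, -0.0], [0.001, -0.0, -1.0]]
force: [0.4, 0.6, -3.6]
opening: 0.186
finger_force: 60.0
```

Call:
{"method": "drive_tool", "body": {
  "motion": [
    [0, 0, 0.004, 0],
    [0, 0, 0, 0]
  ]
}}

```text
t: 30.2
tcp_pos: [662.7, 209.8, 189.9]
eef_rot: [[-1.0, 0.001, -0.0], [0.001, 1.0, -0.0], [0.0, -0.0, -1.0]]
force: [-0.4, 0.2, -4.7]
opening: 0.185
finger_force: 60.0
```

Call:
{"method": "drive_tool", "body": {
  "motion": [
    [0, 0, 0.004, 0],
    [0, 0, 0, 0]
  ]
}}

```text
t: 30.4
tcp_pos: [662.4, 209.8, 185.4]
eef_rot: [[-1.0, 0.001, -0.001], [0.001, 1.0, -0.0], [0.001, -0.0, -1.0]]
force: [-0.0, 0.9, -4.5]
opening: 0.19
finger_force: 60.0
```

Call:
{"method": "drive_tool", "body": {
  "motion": [
    [0, 0, 0.003, 0],
    [0, 0, 0, 0]
  ]
}}

```text
t: 30.6
tcp_pos: [662.5, 209.8, 182.6]
eef_rot: [[-1.0, 0.001, -0.001], [0.001, 1.0, -0.0], [0.001, -0.0, -1.0]]
force: [-0.1, -0.4, -4.3]
opening: 0.185
finger_force: 60.0
```

Call:
{"method": "drive_tool", "body": {
  "motion": [
    [0, 0, 0.0015, 0],
    [0, -0.01, 0, 0],
    [0, -0.02, 0, 0],
    [0, -0.028, 0, 0],
    [0, -0.028, 0, 0]
  ]
}}

```text
t: 31.1
tcp_pos: [662.6, 121.3, 181.8]
eef_rot: [[-1.0, 0.001, 0.0], [0.001, 1.0, -0.001], [-0.0, -0.001, -1.0]]
force: [-0.4, -1.4, -4.1]
opening: 0.186
finger_force: 60.0
```

Call:
{"method": "drive_tool", "body": {
  "motion": [
    [0, -0.028, 0, 0],
    [0, -0.025, 0, 0],
    [0, -0.02, 0, 0],
    [0, -0.013, 0, 0],
    [0, -0.006, 0, 0]
  ]
}}

```text
t: 31.6
tcp_pos: [662.5, 29.3, 181.9]
eef_rot: [[-1.0, 0.004, 0.0], [0.004, 1.0, -0.001], [-0.0, -0.001, -1.0]]
force: [-0.2, 0.1, -4.8]
opening: 0.187
finger_force: 60.0
```

Call:
{"method": "drive_tool", "body": {
  "motion": [
    [0, -0.0015, 0, 0],
    [0, 0, 0, 0],
    [0, 0, 0.001, 0],
    [0, 0, 0, 0]
  ]
}}

```text
t: 32.0
tcp_pos: [662.4, 31.4, 180.4]
eef_rot: [[-1.0, -0.0, -0.0], [-0.0, 1.0, 0.0], [0.0, 0.0, -1.0]]
force: [0.3, -0.2, -4.4]
opening: 0.187
finger_force: 60.0
```

Call:
{"method": "drive_tool", "body": {
  "motion": [
    [0, 0, 0.001, 0],
    [0, 0, 0, 0]
  ]
}}

```text
t: 32.2
tcp_pos: [662.4, 30.9, 179.4]
eef_rot: [[-1.0, 0.0, -0.001], [0.0, 1.0, 0.0], [0.001, 0.0, -1.0]]
force: [-0.8, -0.2, -4.4]
opening: 0.186
finger_force: 60.0
```

Call:
{"method": "drive_tool", "body": {
  "motion": [
    [0, -0.0005, 0.001, 0],
    [0, 0, 0, 0]
  ]
}}

```text
t: 32.4
tcp_pos: [662.7, 30.0, 178.8]
eef_rot: [[-1.0, 0.001, 0.0], [0.001, 1.0, 0.0], [-0.0, 0.0, -1.0]]
force: [0.5, 1.5, -4.3]
opening: 0.189
finger_force: 60.0
```

Call:
{"method": "drive_tool", "body": {
  "motion": [
    [0, 0, 0, 0],
    [0, 0, 0, 0],
    [0, 0, 0, 0],
    [0, 0, 0, 0],
    [0, 0, 0, 0]
  ],
  "gripper": 120
}}

```text
t: 32.9
tcp_pos: [662.9, 29.8, 179.1]
eef_rot: [[-1.0, 0.001, 0.001], [0.001, 1.0, -0.0], [-0.001, -0.0, -1.0]]
force: [-0.6, 0.4, -0.7]
opening: 0.525
finger_force: 0.0
```

Call:
{"method": "drive_tool", "body": {
  "motion": [
    [0, 0, -0.01, 0],
    [0, 0, -0.02, 0],
    [0, 0, -0.03, 0],
    [0, 0, -0.03, 0],
    [0, 0, -0.02, 0]
  ]
}}

```text
t: 33.4
tcp_pos: [663.6, 29.8, 292.5]
eef_rot: [[-1.0, 0.001, 0.004], [0.001, 1.0, -0.0], [-0.004, -0.0, -1.0]]
force: [0.5, 0.1, 0.5]
opening: 0.529
finger_force: 0.0
```

Call:
{"method": "drive_tool", "body": {
  "motion": [
    [0.03, 0, 0, 0],
    [0.035, 0.02, 0, 0],
    [0.03, 0.04, 0, 0],
    [0.02, 0.045, 0, 0],
    [0.01, 0.045, 0, 0]
  ]
}}

```text
t: 33.9
tcp_pos: [536.4, 181.0, 290.2]
eef_rot: [[-1.0, 0.002, 0.002], [0.002, 1.0, 0.0], [-0.002, 0.0, -1.0]]
force: [1.2, 0.1, -0.4]
opening: 0.527
finger_force: 0.0
```

Call:
{"method": "drive_tool", "body": {
  "motion": [
    [0.01, 0.045, 0, 0],
    [0.01, 0.045, 0, 0],
    [0.005, 0.045, 0, 0],
    [0, 0.045, 0, 0],
    [0, 0.02, 0, 0]
  ]
}}

```text
t: 34.4
tcp_pos: [512.0, 383.8, 289.5]
eef_rot: [[-1.0, -0.003, 0.001], [-0.003, 1.0, 0.002], [-0.001, 0.002, -1.0]]
force: [1.4, -0.4, 0.2]
opening: 0.53
finger_force: 0.0
```

Call:
{"method": "drive_tool", "body": {
  "motion": [
    [0, 0.02, 0.04, 0],
    [0, 0, 0.04, 0],
    [0, 0, 0, 0],
    [0, 0, 0, 0]
  ]
}}

```text
t: 34.8
tcp_pos: [512.8, 399.7, 208.9]
eef_rot: [[-1.0, 0.001, -0.001], [0.001, 1.0, -0.001], [0.001, -0.001, -1.0]]
force: [0.2, 0.1, -0.1]
opening: 0.53
finger_force: 0.0
```

```bash
python3 - <<'E'
from h import *
for n in('scene','top'):
    im,o=orange(n,amin=3);print(n);[print(x) for x in o]
    np.save(n[0]+'11.npy',im);
s=sense();print(s['t'],s['tcp_pos'].round(1),s['force'])
E
```

```text
scene
([253.8, 191.2], 22, [506.0, 395.0])
([234.0, 196.8], 25, [438.0, 400.0])
([348.6, 289.5], 44, [576.0, -95.0])
([313.5, 304.1], 79, [471.0, -93.0])
([355.7, 300.5], 28, [574.0, -135.0])
([334.6, 303.1], 29, [521.0, -116.0])
top
([351.6, 225.9], 48, [580.0, -99.0])
([368.6, 227.3], 49, [577.0, -142.0])
([359.4, 246.9], 49, [527.0, -119.0])
([154.4, 252.3], 27, [509.0, 397.0])
([343.0, 264.9], 67, [481.0, -78.0])
([353.4, 268.0], 71, [474.0, -104.0])
([149.5, 277.2], 97, [447.0, 407.0])
34.9 [514.7 400.5 212. ] [-0.2859258   0.49373349  0.71769292]
```

Call:
{"method": "drive_tool", "body": {
  "motion": [
    [0, 0.001, 0.045, 0],
    [0, 0, 0.045, 0],
    [0, 0, 0.045, 0],
    [0, 0, 0.04, 0],
    [0, 0, 0.02, 0]
  ]
}}

```text
t: 35.4
tcp_pos: [513.0, 400.2, 12.5]
eef_rot: [[-1.0, 0.002, -0.001], [0.002, 1.0, -0.001], [0.001, -0.001, -1.0]]
force: [0.1, -0.4, -0.4]
opening: 0.53
finger_force: 0.0
```

Call:
{"method": "drive_tool", "body": {
  "motion": [
    [0, 0, 0.01, 0],
    [0, 0, 0, 0]
  ],
  "force": 20
}}

```text
t: 35.6
tcp_pos: [514.0, 401.1, 4.5]
eef_rot: [[-1.0, 0.002, 0.001], [0.002, 1.0, 0.001], [-0.001, 0.001, -1.0]]
force: [0.2, -0.6, -0.1]
opening: 0.528
finger_force: 0.0
```

Call:
{"method": "drive_tool", "body": {
  "motion": [
    [0, 0, 0, 0],
    [0, 0, 0, 0],
    [0, 0, 0, 0],
    [0, 0, 0, 0],
    [0, 0, 0, 0]
  ],
  "gripper": 255
}}

```text
t: 36.1
tcp_pos: [514.1, 401.8, 5.4]
eef_rot: [[-1.0, 0.001, 0.003], [0.001, 1.0, 0.001], [-0.003, 0.001, -1.0]]
force: [-0.9, -1.1, 6.7]
opening: 0.271
finger_force: 20.0
```

Call:
{"method": "drive_tool", "body": {
  "motion": [
    [0, 0, -0.01, 0],
    [0, 0, -0.03, 0],
    [0, 0, -0.04, 0],
    [0, 0, -0.04, 0],
    [0, 0, -0.03, 0]
  ]
}}

```text
t: 36.6
tcp_pos: [513.5, 401.3, 156.7]
eef_rot: [[-1.0, 0.001, 0.002], [0.001, 1.0, 0.001], [-0.002, 0.001, -1.0]]
force: [1.0, -0.0, 0.4]
opening: 0.271
finger_force: 20.0
```

Call:
{"method": "drive_tool", "body": {
  "motion": [
    [0.003, -0.04, 0, 0],
    [0.002, -0.045, 0, 0],
    [0.002, -0.045, 0, 0],
    [0.002, -0.045, 0, 0],
    [0.002, -0.045, 0, 0]
  ]
}}

```text
t: 37.1
tcp_pos: [501.0, 179.4, 153.8]
eef_rot: [[-1.0, 0.0, -0.0], [0.0, 1.0, -0.0], [0.0, -0.0, -1.0]]
force: [0.6, -0.7, 0.0]
opening: 0.268
finger_force: 20.0
```

Call:
{"method": "drive_tool", "body": {
  "motion": [
    [0.002, -0.045, 0, 0],
    [0, -0.045, 0, 0],
    [0, -0.045, 0, 0],
    [0, -0.045, 0, 0],
    [0, -0.021, 0, 0]
  ]
}}

```text
t: 37.6
tcp_pos: [499.0, -23.2, 154.0]
eef_rot: [[-1.0, 0.004, -0.0], [0.004, 1.0, -0.001], [0.0, -0.001, -1.0]]
force: [-0.5, 0.7, -0.5]
opening: 0.27
finger_force: 20.0
```

Call:
{"method": "drive_tool", "body": {
  "motion": [
    [0, 0, 0, 0],
    [0, 0, 0.03, 0],
    [0, 0, 0.04, 0],
    [0, 0, 0.03, 0],
    [0, 0, 0, 0]
  ]
}}

```text
t: 38.1
tcp_pos: [494.7, -17.8, 49.4]
eef_rot: [[-1.0, 0.0, -0.011], [-0.0, 1.0, 0.003], [0.011, 0.003, -1.0]]
force: [-0.3, 0.6, -0.3]
opening: 0.267
finger_force: 20.0
```

Call:
{"method": "drive_tool", "body": {
  "motion": [
    [0, 0, 0, 0],
    [0, 0, 0, 0],
    [0, 0, 0, 0],
    [0, 0, -0.02, 0],
    [0, 0, -0.05, 0]
  ],
  "gripper": 120
}}

```text
t: 38.6
tcp_pos: [496.1, -19.2, 121.5]
eef_rot: [[-1.0, 0.001, -0.008], [0.001, 1.0, 0.002], [0.008, 0.002, -1.0]]
force: [-0.2, -0.4, -0.2]
opening: 0.53
finger_force: 0.0
```

Call:
{"method": "drive_tool", "body": {
  "motion": [
    [0, 0, -0.03, 0],
    [0.005, 0.045, 0, 0],
    [0.006, 0.045, 0, 0],
    [0.006, 0.045, 0, 0],
    [0.006, 0.045, 0, 0]
  ]
}}

```text
t: 39.1
tcp_pos: [477.4, 161.8, 155.7]
eef_rot: [[-1.0, 0.002, 0.004], [0.002, 1.0, 0.001], [-0.004, 0.001, -1.0]]
force: [0.9, 0.6, -0.4]
opening: 0.529
finger_force: 0.0
```

Call:
{"method": "drive_tool", "body": {
  "motion": [
    [0.006, 0.045, 0, 0],
    [0.006, 0.045, 0, 0],
    [0.006, 0.045, 0, 0],
    [0.006, 0.045, 0, 0],
    [0.006, 0.045, 0, 0]
  ]
}}

```text
t: 39.6
tcp_pos: [447.1, 387.5, 155.7]
eef_rot: [[-1.0, 0.001, 0.003], [0.001, 1.0, 0.002], [-0.003, 0.002, -1.0]]
force: [0.8, -0.7, -0.0]
opening: 0.531
finger_force: 0.0
```

Call:
{"method": "drive_tool", "body": {
  "motion": [
    [0, 0.02, 0, 0],
    [0, 0, 0, 0],
    [0, 0, 0, 0]
  ]
}}

```text
t: 39.9
tcp_pos: [447.2, 405.2, 154.7]
eef_rot: [[-1.0, 0.0, 0.001], [0.0, 1.0, 0.0], [-0.001, 0.0, -1.0]]
force: [-0.6, 0.4, 0.2]
opening: 0.528
finger_force: 0.0
```

```bash
python3 - <<'E'
from h import *
for n in('scene','top'):
    im,o=orange(n,amin=3);print(n);[print(x) for x in o]
    np.save(n[0]+'12.npy',im);
s=sense();print(s['t'],s['tcp_pos'].round(1),s['force'])
E
```

```text
scene
([234.0, 196.6], 29, [438.0, 401.0])
([309.9, 282.9], 27, [494.0, -27.0])
([348.7, 289.6], 43, [576.0, -95.0])
([313.5, 304.0], 80, [471.0, -92.0])
([355.7, 300.4], 28, [575.0, -134.0])
([334.6, 303.2], 29, [521.0, -116.0])
top
([351.5, 225.9], 48, [580.0, -99.0])
([368.7, 227.2], 48, [577.0, -142.0])
([359.4, 247.0], 46, [527.0, -119.0])
([322.2, 257.1], 65, [500.0, -25.0])
([348.3, 266.4], 138, [478.0, -91.0])
40.0 [447.3 404.1 154.2] [ 0.18605851 -0.68422615 -0.42561197]
```

Call:
{"method": "drive_tool", "body": {
  "motion": [
    [0, 0.002, 0.045, 0],
    [0, 0, 0.045, 0],
    [0, 0, 0.038, 0],
    [0, 0, 0.019, 0],
    [0, 0, 0, 0]
  ]
}}

```text
t: 40.5
tcp_pos: [444.6, 403.6, 3.1]
eef_rot: [[-1.0, 0.003, -0.006], [0.003, 1.0, -0.005], [0.006, -0.005, -1.0]]
force: [-0.3, -0.1, 0.4]
opening: 0.531
finger_force: 0.0
```

Call:
{"method": "drive_tool", "body": {
  "motion": [
    [0, 0, 0, 0],
    [0, 0, 0, 0],
    [0, 0, 0, 0],
    [0, 0, 0, 0],
    [0, 0, 0, 0]
  ],
  "gripper": 255
}}

```text
t: 41.0
tcp_pos: [448.4, 407.9, 8.7]
eef_rot: [[-1.0, 0.001, 0.003], [0.001, 1.0, 0.002], [-0.003, 0.002, -1.0]]
force: [0.3, -0.7, 6.0]
opening: 0.266
finger_force: 20.0
```

Call:
{"method": "drive_tool", "body": {
  "motion": [
    [0, 0, -0.01, 0],
    [0, 0, -0.03, 0],
    [0, 0, -0.04, 0],
    [0, 0, -0.04, 0],
    [0, 0, -0.03, 0]
  ]
}}

```text
t: 41.5
tcp_pos: [447.4, 407.6, 159.9]
eef_rot: [[-1.0, 0.001, 0.002], [0.001, 1.0, 0.002], [-0.002, 0.002, -1.0]]
force: [0.2, 0.9, -0.2]
opening: 0.269
finger_force: 20.0
```

Call:
{"method": "drive_tool", "body": {
  "motion": [
    [-0.006, -0.045, 0, 0],
    [-0.006, -0.045, 0, 0],
    [-0.006, -0.045, 0, 0],
    [-0.006, -0.045, 0, 0],
    [-0.006, -0.045, 0, 0]
  ]
}}

```text
t: 42.0
tcp_pos: [476.3, 180.5, 157.1]
eef_rot: [[-1.0, 0.0, 0.0], [0.0, 1.0, 0.0], [-0.0, 0.0, -1.0]]
force: [0.6, -1.0, 0.2]
opening: 0.267
finger_force: 20.0
```

Call:
{"method": "drive_tool", "body": {
  "motion": [
    [-0.006, -0.045, 0, 0],
    [-0.006, -0.045, 0, 0],
    [-0.006, -0.045, 0, 0],
    [-0.006, -0.03, 0, 0],
    [0, 0, 0, 0]
  ]
}}

```text
t: 42.5
tcp_pos: [501.1, 13.7, 157.2]
eef_rot: [[-1.0, 0.006, 0.001], [0.006, 1.0, -0.001], [-0.001, -0.001, -1.0]]
force: [0.0, 0.3, 0.8]
opening: 0.268
finger_force: 20.0
```

Call:
{"method": "drive_tool", "body": {
  "motion": [
    [0, 0, 0.03, 0],
    [0, 0, 0.04, 0],
    [0, 0, 0.03, 0],
    [0, 0, 0, 0]
  ]
}}

```text
t: 42.9
tcp_pos: [495.6, 18.8, 52.5]
eef_rot: [[-1.0, 0.0, -0.011], [0.0, 1.0, 0.002], [0.011, 0.002, -1.0]]
force: [-0.9, 0.2, -0.6]
opening: 0.265
finger_force: 20.0
```

Call:
{"method": "drive_tool", "body": {
  "motion": [
    [0, 0, 0, 0],
    [0, 0, 0, 0],
    [0, 0, 0, 0],
    [0, 0, -0.02, 0],
    [0, 0, -0.05, 0]
  ],
  "gripper": 120
}}

```text
t: 43.4
tcp_pos: [497.1, 17.6, 124.5]
eef_rot: [[-1.0, 0.001, -0.008], [0.001, 1.0, 0.001], [0.008, 0.001, -1.0]]
force: [0.6, 0.0, -0.1]
opening: 0.527
finger_force: 0.0
```

Call:
{"method": "drive_tool", "body": {
  "motion": [
    [0, 0, -0.05, 0],
    [0, 0.03, -0.03, 0],
    [0.02, 0.04, 0, 0],
    [0.03, 0.04, 0, 0],
    [0.03, 0.04, 0, 0]
  ]
}}

```text
t: 43.9
tcp_pos: [420.8, 168.5, 208.8]
eef_rot: [[-1.0, 0.002, 0.004], [0.002, 1.0, 0.001], [-0.004, 0.001, -1.0]]
force: [-0.3, 0.3, 0.4]
opening: 0.531
finger_force: 0.0
```

Call:
{"method": "drive_tool", "body": {
  "motion": [
    [0.02, 0.045, 0, 0],
    [0.02, 0.045, 0, 0],
    [0.01, 0.045, 0, 0],
    [0, 0.045, 0, 0],
    [0, 0.045, 0, 0]
  ]
}}

```text
t: 44.4
tcp_pos: [370.7, 394.6, 208.8]
eef_rot: [[-1.0, 0.0, 0.003], [0.0, 1.0, 0.002], [-0.003, 0.002, -1.0]]
force: [0.5, -0.4, 0.1]
opening: 0.537
finger_force: 0.0
```

Call:
{"method": "drive_tool", "body": {
  "motion": [
    [0, 0.045, 0, 0],
    [0, 0.045, 0, 0],
    [0, 0.04, 0, 0],
    [0, 0, 0, 0],
    [0, 0, 0, 0]
  ]
}}

```text
t: 44.9
tcp_pos: [371.0, 522.6, 207.4]
eef_rot: [[-1.0, -0.0, 0.001], [-0.0, 1.0, 0.0], [-0.001, 0.0, -1.0]]
force: [-0.3, -0.6, 0.0]
opening: 0.532
finger_force: 0.0
```

```bash
python3 - <<'E'
from h import *
for n in('scene','top'):
    im,o=orange(n,amin=3);print(n);[print(x) for x in o]
    np.save(n[0]+'13.npy',im);
s=sense();print(s['t'],s['tcp_pos'].round(1),s['force'])
a=np.load('t13.npy');b=np.load('s13.npy')
cv2.imwrite('pics/c13.png',np.hstack([cv2.resize(a[110:310,110:460],(450,560),interpolation=2),cv2.resize(b[170:360,220:400],(350,560),interpolation=2)])[:,:,::-1])
E
```

```text
scene
([302.8, 272.7], 26, [493.0, 14.0])
([309.6, 283.1], 27, [494.0, -27.0])
([348.6, 289.7], 41, [576.0, -96.0])
([313.5, 304.2], 76, [471.0, -93.0])
([355.6, 300.5], 27, [574.0, -134.0])
([334.7, 303.0], 31, [522.0, -116.0])
top
([351.5, 225.9], 48, [580.0, -99.0])
([368.7, 227.2], 48, [577.0, -142.0])
([359.4, 247.0], 46, [527.0, -119.0])
([306.0, 257.1], 67, [500.0, 15.0])
([322.2, 257.1], 65, [500.0, -25.0])
([343.0, 264.9], 68, [481.0, -78.0])
([353.4, 267.9], 70, [474.0, -104.0])
45.0 [371.3 521.2 207.5] [ 0.29234062 -0.90634078 -0.03356911]
```

View pics/c13.png

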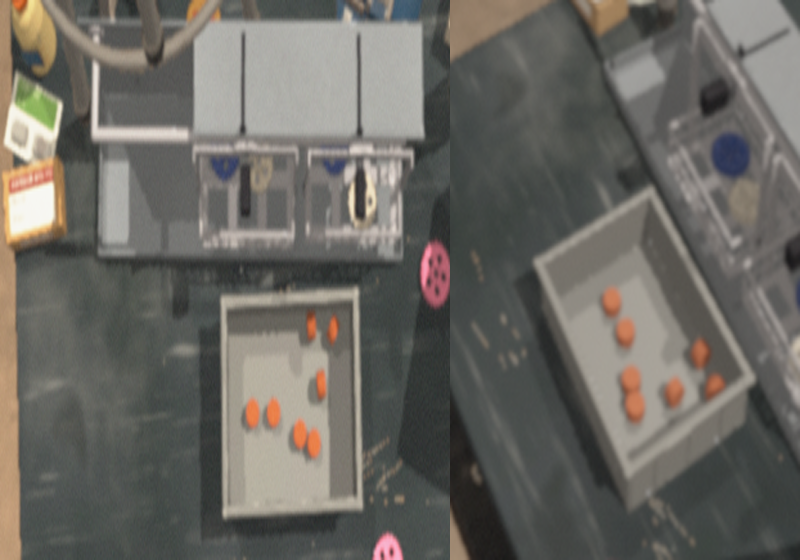

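The picture shows all seven media in the tub, the bench clear, and both baskets hanging with their gears, grips in line with the marks. Handing in.

```bash
python3 -c "
from cell import job_done;print(job_done())"
```

```text
the job is handed in; nothing more can be done
None
```

Job handed in at about 45 s on the robot's clock: one basket hangs at each mark with only its two gears, all seven media found (five from the baskets, two spilled) are in the tub, and no result was reported back.

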